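# Weigh out a cup of nuts and tip it into the tray

## Task

Lift the cup of nuts out of its plywood caddy, stand it still full on the pan of the bench scale and let go of it. Then take it by its black side handle, pour all six nuts into the red tray, and stand the empty cup upright on the scale's pan again so that it can be weighed empty. Leave the hammer, the brush and the can where they are.

Things in the scene. Friction and masses are not known exactly. Their poses are not given: they have to be found in the camera images.
- caddy: Fixed plywood caddy, an open box, walls 10 mm thick, 85 high, floor 6. Outside from x = -160 to 74 mm, y = -74 to 74. Origin: under the centre of the 128 mm square bay where the cup stands; from it a 44 mm wide channel runs to -x (to x = -150), in which the handle of the cup lies sunken, too narrow for fingers.
- cup: Loose aluminium cone cup, 0.22 kg, six nuts in it. Outer radius 36 mm at base, 56 at rim, 70 high, wall 4, floor 5. Origin: centre of underside, z up its axis. Black round handle, 20 mm thick, level, out to its own -x, ending at x = -144 mm, 54 mm up. Fixed brass bail, a 10 mm bar arched over the mouth along x; pour over the free +y or -y side. Starts in the caddy, yaw as the caddy.
- cup_grip (a point): Point on the axis of the cup's black side handle where to hold it, 114 mm from the cup's axis, 54 mm above its underside. Axes as the cup's: the handle runs along x.
- cup_bail (a point): Middle of the straight top of the brass bail, on its bar's axis, 115 mm above the cup's underside. The straight part runs along the cup's x, 56 mm long.
- scale: Fixed bench scale: grey housing 230 by 180 by 35 mm with a square steel pan 170 by 170 mm on it. Origin: on the bench under the pan's centre; the housing reaches 135 mm to its -x (dark display there) and 95 mm to +x.
- scale_top (a point): Centre of the top face of the scale's pan, 45 mm above the bench.
- tray: Fixed red open tray, outside 170 mm (x) by 200 mm (y), 60 mm high, walls and floor 5 mm. Origin: centre of its underside.
- hammer: Loose hammer, about 260 mm long, lying on the bench, bystander.
- brush: Loose brush, about 200 mm long, lying on the bench, bystander.
- can: Loose yellow-banded can, 66 mm diameter, 100 mm tall, standing on the bench, bystander.
- nut0: Loose dark steel hexagon nut, 24 mm across flats, 16 mm high, 40 g; in the cup at the start. Origin: centre of one face.
- nut1: Loose dark steel hexagon nut, 24 mm across flats, 16 mm high, 40 g; in the cup at the start. Origin: centre of one face.
- nut2: Loose dark steel hexagon nut, 24 mm across flats, 16 mm high, 40 g; in the cup at the start. Origin: centre of one face.
- nut3: Loose dark steel hexagon nut, 24 mm across flats, 16 mm high, 40 g; in the cup at the start. Origin: centre of one face.
- nut4: Loose dark steel hexagon nut, 24 mm across flats, 16 mm high, 40 g; in the cup at the start. Origin: centre of one face.
- nut5: Loose dark steel hexagon nut, 24 mm across flats, 16 mm high, 40 g; in the cup at the start. Origin: centre of one face.
Not all that is in view belongs to the job. Leave any purple look-alike of the cup alone.

How it is judged:
By the outcome, as a careful person would: the job done as asked, in the order asked, and still so for the second after the job is handed in, with the robot touching nothing.
It also fails if it takes over 72 s, if anything falls off the work surface, if the arm or the gripper's body presses on something with over 40 N, if the wrist force passes 120 N, or if a joint passes its speed limit or range.

## Robot

A 7-joint arm with a two-finger parallel gripper is mounted at the origin on the work surface. World frame = base frame: x ahead of the robot, y to its left, z up, the work surface at z = 0. Lengths are in m, angles in rad, forces in N, time in s.
With the tool pointing down it reaches from about 0.425 to 1.025 m from the base axis. Payload 3.6 kg.
Tool frame: the origin (TCP) lies midway between the tips of the shut fingers; the grasp point (between the pads) lies 19 mm behind it; z points along the fingers, y is the line along which they close (so a half turn about z gives the same grasp; the last joint's range is limited). The gripper opens to 85 mm and grips with 20 to 120 N. Pads are 22 mm wide; open, the fingers measure 114 mm over their backs; the gripper's body (76 mm by 85 mm) begins 54 mm behind the grasp point. The pads swing forward as they close: fully open they stand 13 mm farther back than shut.
Start: joints at [-1.438, 0.591, 0.048, 1.609, -0.033, 0.943, -0.034], TCP at [0.163, 0.706, 0.231] pointing down, gripper open.
Joint ranges: [-2.69, 2.69], [-0.47, 2.24], [-1.27, 1.36], [0.19, 2.51], [-1.53, 4.68], [0.08, 2.07], [-3.09, 3.09]. Speed limits (rad/s): [2.57, 2.57, 3.14, 3.14, 3.14, 3.14, 3.14].

## Interface

Orientations are given as a rotation vector (axis times angle).
In Python, from station import monitor, optics, ticket, nets gives the robot as it stands.
- The arm moves only by the tool servo_tool, never from a script. Its argument "increments" is a list of rows, each an object of numbers: "rx", "ry", "rz": the turn, a rotation vector about the tool's x, y, z in rad; "tx", "ty", "tz": the shift along the tool's x, y, z in m; "claw": the opening, from 0 (shut) to 1 (fully open). In form: [{"rx": .., "ry": .., "rz": .., "tx": .., "ty": .., "tz": .., "claw": ..}, ...]. A call has 1 to 20 rows; each row shifts and turns the commanded pose from where the row before left it, along the tool's axes as they then stand; what a row does not reach is not made up. A row lasts 1/12 s, in which the tool goes at most 41.7 mm and 7.16 degrees, less where a joint would pass 70% of its speed; a pose out of reach is approached as far as the arm can. A call with a gripper value outside its range is refused whole. The fingers move at their own pace and stop on an object; "grip_force" is the grip in N (left out, the last holds). Time passes only in rows, so rows that do not move let the fingers close. It gives the time, the measured TCP pose, the force, the opening and the grip force at its end, in the units of the state.
- monitor.state(): the state, without advancing time (a new reading comes with each control period).
- optics.snapshot(name): name is "scene" or "top" or "wrist"; returns (picture, depth): 400x640x3 uint8, red, green, blue; 400x640 float32, m along the optical axis (not along the pixel's ray), 0 where there is no reading.
- optics.calibration(name): a dict with "camera_matrix" (3x3 intrinsics, pixels), "extrinsics" (4x4, takes a point from world to camera coordinates). Camera axes: x right, y down, z forward; pixel columns grow to the right and rows downward; lengths in m; the calibration is good to about 2 mm. The wrist camera is an equidistant fisheye: a pixel r from the principal point sees the ray r / f radians off the axis. A picture is of the moment at which its call begins: read the wrist's pose just before it. calibration takes no time and is no camera call; for the wrist camera it gives the pose at the moment of the call.
- ticket.finish_job(): hands the job in; it is judged then, once.
Trained networks look in the newest picture that a camera, given by its name, has taken for a name from the list of things; names that differ only in an ending like _2 or _b are one class to them, and where a whole thing is asked for, a point or a joint stands for the part that bears it (a point fixed in the world has none). Each returns a list of dicts, best first, with "p" (0 to 1); they miss things now and then, are a little off and sometimes report something else, mostly with a low value. They report only what shows in the picture. A call takes as long as a camera call. They do not tell look-alikes from the thing itself.
- nets.look_for(camera, name): "point" ([x, y, z] in m, in world coordinates, good to about 4 mm: the middle of the surface that is visible of it).
- nets.silhouettes(camera, name): "region" (400x640 bool, what is visible of it).
- nets.pinpoint(camera, name): "point" ([x, y, z] in m, in world coordinates, good to about 4 mm: a listed point, or the origin of a listed thing).
The state is a dict: "time": time; "qpos": joint angles; "joint_vel": joint speeds; "tau": joint torques, N m; "ee_pos": TCP position; "orientation": TCP orientation; "contact_force": force on the tool from outside, world axes, zero at the start; "torque": the same for the moment, N m; "width": finger opening in m; "grip_force": force on a finger pad.
Only numpy, scipy, OpenCV 4.12 (cv2) and the standard library are available. Lean on these libraries where they do the work, as an engineer would, in place of code of your own. Each camera call takes 0.05 s, during which the arm holds its last target. There are 200 camera calls.

## Working session

There is one attempt and no reset: what is moved stays moved. The work goes in short steps, Python scripts to look and compute and a tool call to move; the robot and the scene stay as the last step left them, time stands still between calls to the robot, and variables do not carry over. Pictures are saved under pics/ and viewed, at most 11 in all, crops included, and the job is handed in when it is done.

Besides the shell and the picture viewer there is one more tool, called after "Call:" as a command line: name --argument value ..., lists and objects as JSON in quotes. servo_tool: Moves the arm, as the interface text tells. Its arguments: {"type":"object","properties":{"increments":{"type":"array"},"grip_force":{"type":"number"}},"required":["increments"]}

```bash
ls; mkdir -p pics; cat > h.py <<'E'
import numpy as np, cv2
from station import monitor, optics, ticket, nets
from scipy.spatial.transform import Rotation as R
def px(cam,p):
    c=optics.calibration(cam);q=c["extrinsics"]@np.r_[p,1];u=c["camera_matrix"]@q[:3];return np.round(u[:2]/u[2]).astype(int)
def world(cam,depth):
    c=optics.calibration(cam);K=np.array(c["camera_matrix"]);E=np.linalg.inv(c["extrinsics"])
    v,u=np.mgrid[:400,:640];P=np.stack([(u-K[0,2])/K[0,0]*depth,(v-K[1,2])/K[1,1]*depth,depth],-1)
    return P@E[:3,:3].T+E[:3,3]
def save(n,im): cv2.imwrite(f"pics/{n}.png",im[...,::-1])
E
python3 - <<'E'
from h import *
s=monitor.state();print({k:np.round(v,3) for k,v in s.items()})
a,d=optics.snapshot("top");b,d2=optics.snapshot("scene")
np.savez("d0.npz",a=a,d=d,b=b,d2=d2)
save("top0",a);save("scene0",b)
for cam in("top","scene"):
  for n in("cup","cup_grip","cup_bail","scale_top","scale","tray","caddy","hammer","brush","can"):
    print(cam,n,[(round(r["p"],2),np.round(r["point"],3),px(cam,r["point"])) for r in nets.pinpoint(cam,n)])
E
```

```text
pics
{'time': np.float64(0.0), 'qpos': array([-1.438,  0.592,  0.048,  1.61 , -0.033,  0.943, -0.034]), 'joint_vel': array([ 0.001,  0.001,  0.   , -0.   , -0.   , -0.   ,  0.001]), 'tau': array([-0.0000e+00, -5.4870e+01,  1.5460e+00, -1.9813e+01,  9.0000e-03,
        9.0000e-03,  0.0000e+00]), 'ee_pos': array([0.163, 0.706, 0.23 ]), 'orientation': array([-0.355, -3.121,  0.004]), 'contact_force': array([-0.006, -0.831, -0.01 ]), 'torque': array([ 0.049, -0.032,  0.007]), 'grip_force': np.float64(0.0), 'width': np.float64(0.085)}
top cup [(0.92, array([ 0.468, -0.323,  0.01 ]), array([403, 232])), (0.9, array([ 0.505, -0.523,  0.001]), array([472, 217])), (0.84, array([ 0.68 , -0.413, -0.001]), array([430, 159])), (0.67, array([ 0.316, -0.062,  0.001]), array([314, 288]))]
top cup_grip [(0.95, array([ 0.787, -0.458,  0.054]), array([448, 118])), (0.82, array([ 0.454, -0.625,  0.056]), array([517, 232])), (0.75, array([ 0.367, -0.164,  0.051]), array([350, 269])), (0.71, array([ 0.353, -0.337,  0.057]), array([414, 272]))]
top cup_bail [(0.96, array([ 0.685, -0.417,  0.115]), array([4
[... 1791 characters left out ...]
342,  0.055]), array([186, 207])), (0.6, array([0.614, 0.037, 0.002]), array([356, 217]))]
scene scale [(0.61, array([0.614, 0.035, 0.004]), array([356, 217])), (0.46, array([ 0.467,  0.363, -0.002]), array([402, 150]))]
scene tray [(0.57, array([ 0.464,  0.362, -0.002]), array([401, 150])), (0.18, array([ 0.467, -0.325,  0.   ]), array([215, 245]))]
scene caddy [(0.92, array([ 0.466, -0.324,  0.   ]), array([215, 244]))]
scene hammer [(0.58, array([ 0.799, -0.021,  0.004]), array([387, 270]))]
scene brush [(0.92, array([0.749, 0.191, 0.001]), array([430, 222])), (0.19, array([ 0.798, -0.022,  0.003]), array([386, 270]))]
scene can [(0.75, array([ 0.766, -0.219, -0.004]), array([315, 304]))]
```

View pics/top0.png

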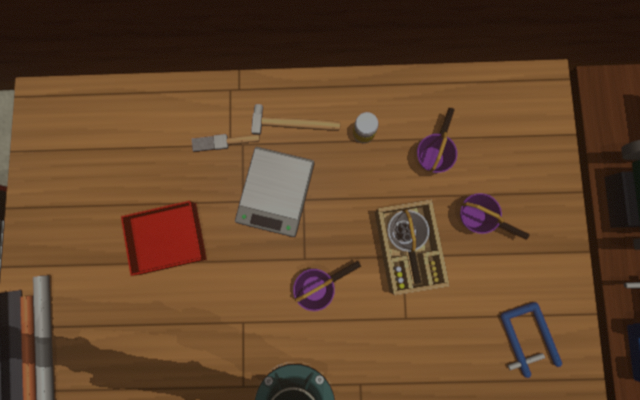

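View pics/scene0.png

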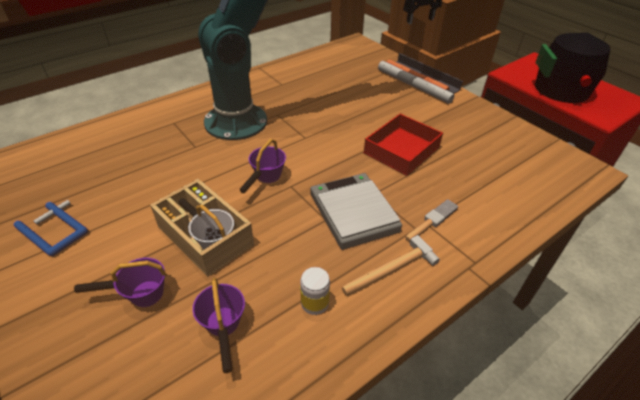

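```bash
python3 - <<'E'
from h import *
z=np.load("d0.npz")
im=z["a"][170:310,350:500];save("crop0",cv2.resize(im,None,fx=4,fy=4,interpolation=cv2.INTER_CUBIC))
P=world("top",z["d"]);im=z["a"].astype(int)
def show(n,m):
    q=P[m];r=cv2.minAreaRect(q[:,:2].astype(np.float32));print(n,m.sum(),"z",np.percentile(q[:,2],[5,50,95]).round(3),np.round(r[0],3),np.round(r[1],3),round(r[2],1))
x,y,h=P[...,0],P[...,1],P[...,2]
v=z["d"]>0
show("caddyrim",v&(abs(h-.085)<.006)&(x>.28)&(x<.58)&(y<-.22)&(y>-.46))
show("bail",v&(h>.112)&(h<.13)&(abs(x-.467)<.05)&(abs(y+.324)<.05))
show("bailall",v&(h>.098)&(h<.13)&(abs(x-.467)<.07)&(abs(y+.324)<.07))
show("pan",v&(abs(h-.045)<.004)&(abs(x-.61)<.14)&(abs(y-.04)<.14))
show("trayrim",v&(abs(h-.06)<.006)&(abs(x-.47)<.16)&(abs(y-.36)<.16))
E
```

```text
caddyrim 1444 z [0.08  0.084 0.088] [ 0.424 -0.332] [0.234 0.149] 8.0
bail 128 z [0.115 0.123 0.127] [ 0.469 -0.323] [0.089 0.011] 7.6
bailall 161 z [0.102 0.122 0.127] [ 0.468 -0.323] [0.108 0.011] 7.6
pan 3115 z [0.042 0.045 0.048] [0.594 0.044] [0.17  0.213] 74.4
trayrim 528 z [0.055 0.059 0.063] [0.468 0.36 ] [0.171 0.202] 11.4
```

The real cup is the silver one with nuts in the plywood caddy, top (408,232). The look-alikes are three purple cups at (437,155), (480,214) and (314,290). The caddy also has boxes of small parts beside its channel, around (402,272). I'll check the choice in a close crop.

View pics/crop0.png

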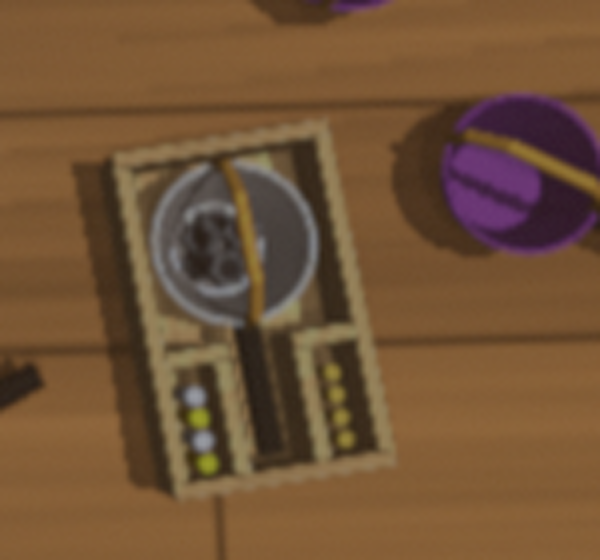

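```bash
python3 - <<'E'
from h import *
z=np.load("d0.npz")
P=world("top",z["d"]);x,y,h=P[...,0],P[...,1],P[...,2]
def rect(n,c,yaw,hx,hy,z0,tol):
    a=np.radians(yaw);u=(x-c[0])*np.cos(a)+(y-c[1])*np.sin(a);w=-(x-c[0])*np.sin(a)+(y-c[1])*np.cos(a)
    m=(z["d"]>0)&(abs(h-z0)<tol)&(abs(u)<hx)&(abs(w)<hy)
    q=P[m];r=cv2.minAreaRect(q[:,:2].astype(np.float32));print(n,m.sum(),np.round(r[0],4),np.round(r[1],4),round(r[2],2),np.median(q[:,2]))
rect("pan",(.611,.039),-15.6,.093,.093,.045,.004)
rect("pan+house",(.611,.039),-15.6,.2,.12,.04,.012)
# box yaw for caddy: which side is handle -> dirs
b=np.array([.467,-.324]);g=np.array([.3545,-.338]);print(np.degrees(np.arctan2(*(b-g)[::-1])))
s=monitor.state();print(R.from_rotvec(s["orientation"]).as_matrix().round(3))
E
```

```text
pan 3106 [0.6126 0.0385] [0.17   0.1734] 74.42 0.04455021327187403
pan+house 4892 [0.6445 0.0347] [0.1952 0.3439] 79.48 0.04317863505281205
7.093672927787112
[[-0.974  0.225 -0.   ]
 [ 0.225  0.974 -0.   ]
 [ 0.    -0.    -1.   ]]
```

The choice holds: the silver cup in the caddy, with dark nuts inside, the bail along its x and the handle in the channel toward the robot. I'll move over there in two legs, going round the base.

Call:
servo_tool --increments '[{"tx": -0.03,"ty": -0.0228,"claw": 1},{"tx": -0.03,"ty": -0.0228},{"tx": -0.03,"ty": -0.0228},{"tx": -0.03,"ty": -0.0228},{"tx": -0.03,"ty": -0.0228},{"tx": -0.03,"ty": -0.0228},{"tx": -0.03,"ty": -0.0228},{"tx": -0.03,"ty": -0.0228},{"tx": -0.03,"ty": -0.0228},{"tx": -0.03,"ty": -0.0228},{"tx": -0.03,"ty": -0.0228},{"tx": -0.03,"ty": -0.0228},{"tx": -0.03,"ty": -0.0228},{"tx": -0.03,"ty": -0.0228}]'

```text
$.increments[0]: bad value
```

```bash
cat >> h.py <<'E'
def log():
    s=monitor.state();open("log.txt","a").write(repr([list(map(float,s[k])) for k in("qpos","ee_pos","orientation")])+"\n")
    print("t",round(float(s["time"]),2),"q",np.round(s["qpos"],3),"p",np.round(s["ee_pos"],4),"w",round(float(s["width"]),4),"F",np.round(s["contact_force"],1),"g",s["grip_force"])
    M=R.from_rotvec(s["orientation"]).as_matrix();print(M.round(3).tolist());return s,M
E
python3 -c "
from h import *
log()"
```

```text
t 1.1 q [-1.437  0.591  0.048  1.608 -0.033  0.943 -0.034] p [0.163  0.7064 0.2313] w 0.0852 F [ 0.2  0.6 -0.1] g 0.0
[[-0.974, 0.225, -0.0], [0.225, 0.974, -0.0], [0.0, -0.0, -1.0]]
```

Call:
servo_tool --increments '[{"tx": -0.0064,"ty": -0.0361},{"tx": -0.0064,"ty": -0.0361},{"tx": -0.0064,"ty": -0.0361},{"tx": -0.0064,"ty": -0.0361},{"tx": -0.0064,"ty": -0.0361},{"tx": -0.0064,"ty": -0.0361},{"tx": -0.0064,"ty": -0.0361},{"tx": -0.0064,"ty": -0.0361},{"tx": -0.0064,"ty": -0.0361},{"tx": -0.0064,"ty": -0.0361},{"tx": -0.0064,"ty": -0.0361},{"tx": -0.0064,"ty": -0.0361},{"tx": -0.0064,"ty": -0.0361},{"tx": -0.0064,"ty": -0.0361},{"tx": -0.0064,"ty": -0.0361},{"tx": -0.0064,"ty": -0.0361},{"tx": -0.0064,"ty": -0.0361}]'

```text
$.increments[0]: bad value
```

```bash
python3 -c "
from h import *
log()"
```

```text
t 1.1 q [-1.437  0.591  0.048  1.608 -0.033  0.943 -0.034] p [0.163  0.7064 0.2313] w 0.0852 F [ 0.2  0.6 -0.1] g 0.0
[[-0.974, 0.225, -0.0], [0.225, 0.974, -0.0], [0.0, -0.0, -1.0]]
```

Call:
servo_tool --increments '[{"rz": 0.116},{"rz": 0.116},{"rz": 0.116},{"rz": 0.116},{"rz": 0.116},{"rz": 0.116},{"rz": 0.116},{"rz": 0.116},{"rz": 0.116},{"rz": 0.116},{"rz": 0.116},{"rz": 0.116}]'

```text
$.increments[0]: bad value
```

```bash
python3 -c "
from h import *
log()"
```

```text
t 1.1 q [-1.437  0.591  0.048  1.608 -0.033  0.943 -0.034] p [0.163  0.7064 0.2313] w 0.0852 F [ 0.2  0.6 -0.1] g 0.0
[[-0.974, 0.225, -0.0], [0.225, 0.974, -0.0], [0.0, -0.0, -1.0]]
```

Call:
servo_tool --increments '[{"rz": 0.116},{"rz": 0.116},{"rz": 0.116},{"rz": 0.116},{"rz": 0.116},{"rz": 0.116},{"rz": 0.116},{"rz": 0.116},{"rz": 0.116},{"rz": 0.116},{"rz": 0.116},{"rz": 0.116},{}]'

```text
$.increments[0]: bad value
```

```bash
python3 - <<'E'
from h import *
log()
a,d=optics.snapshot("top")
for n in("cup_bail","cup"):
    print(n,[(round(r["p"],2),np.round(r["point"],4)) for r in nets.pinpoint("top",n)][:5])
# fit SRS kinematics from the log
from scipy.optimize import least_squares
L=[eval(l) for l in open("log.txt")]
L.append([[-1.438,.592,.048,1.61,-.033,.943,-.034],[.163,.706,.2305],[-.355,-3.121,.004]])
Rz=lambda a:R.from_rotvec([0,0,a]);Ry=lambda a:R.from_rotvec([0,a,0])
def fk(q,p,s):
    A=Rz(p[0]+s[0]*q[0])*Ry(q[1]);x=A.apply([p[5],0,p[2]])+[0,0,p[1]]
    A=A*Rz(s[1]*q[2])*Ry(q[3]);x=x+A.apply([p[6],0,p[3]])
    A=A*Rz(s[2]*q[4])*Ry(q[5])*Rz(s[3]*q[6]+p[7]);return x+A.apply([p[8],0,p[4]]),A
import itertools
best=None
for s in itertools.product([1,-1],repeat=4):
  for p0 in(0,1.6,2.78,-1.6):
    def res(p):
        o=[]
        for q,x,w in L:
            X,A=fk(q,p,s);o+=list((X-x)*5)+list((A.inv()*R.from_rotvec(w)).as_rotvec())
        return np.r_[o,.01*p[5:7],.01*p[8]]
    f=least_squares(res,[p0,.35,.42,.4,.25,0,0,1.57,0])
    if best is None or f.cost<best[0]: best=(f.cost,s,f.x)
print(best[0],best[1],best[2].round(4).tolist())
E
```

```text
t 1.1 q [-1.437  0.591  0.048  1.608 -0.033  0.943 -0.034] p [0.163  0.7064 0.2313] w 0.0852 F [ 0.2  0.6 -0.1] g 0.0
[[-0.974, 0.225, -0.0], [0.225, 0.974, -0.0], [0.0, -0.0, -1.0]]
cup_bail [(0.91, array([ 0.5073, -0.5254,  0.1117])), (0.89, array([ 0.3134, -0.0587,  0.1182])), (0.87, array([ 0.472 , -0.3215,  0.1243])), (0.71, array([ 0.6836, -0.4162,  0.1171])), (0.62, array([ 0.4718, -0.3077,  0.0303]))]
cup [(0.91, array([ 0.4692, -0.3251,  0.0096])), (0.71, array([ 0.3146, -0.0626,  0.0046])), (0.7, array([ 5.092e-01, -5.262e-01, -5.000e-04])), (0.62, array([ 0.6785, -0.4107, -0.0032]))]
4.332277998012204e-07 (1, -1, -1, 1) [-3.5211, -0.155, 0.9782, 0.2311, 0.2815, -0.0002, 0.0108, 1.5253, 0.0253]
```

Every row apparently needs all its keys, so I'll write them in full.

Call:
servo_tool --increments '[{"rx": 0,"ry": 0,"rz": 0,"tx": -0.03,"ty": -0.0228,"tz": 0,"claw": 1},{"rx": 0,"ry": 0,"rz": 0,"tx": -0.03,"ty": -0.0228,"tz": 0,"claw": 1},{"rx": 0,"ry": 0,"rz": 0,"tx": -0.03,"ty": -0.0228,"tz": 0,"claw": 1},{"rx": 0,"ry": 0,"rz": 0,"tx": -0.03,"ty": -0.0228,"tz": 0,"claw": 1},{"rx": 0,"ry": 0,"rz": 0,"tx": -0.03,"ty": -0.0228,"tz": 0,"claw": 1},{"rx": 0,"ry": 0,"rz": 0,"tx": -0.03,"ty": -0.0228,"tz": 0,"claw": 1},{"rx": 0,"ry": 0,"rz": 0,"tx": -0.03,"ty": -0.0228,"tz": 0,"claw": 1},{"rx": 0,"ry": 0,"rz": 0,"tx": -0.03,"ty": -0.0228,"tz": 0,"claw": 1},{"rx": 0,"ry": 0,"rz": 0,"tx": -0.03,"ty": -0.0228,"tz": 0,"claw": 1},{"rx": 0,"ry": 0,"rz": 0,"tx": -0.03,"ty": -0.0228,"tz": 0,"claw": 1},{"rx": 0,"ry": 0,"rz": 0,"tx": -0.03,"ty": -0.0228,"tz": 0,"claw": 1},{"rx": 0,"ry": 0,"rz": 0,"tx": -0.03,"ty": -0.0228,"tz": 0,"claw": 1},{"rx": 0,"ry": 0,"rz": 0,"tx": -0.03,"ty": -0.0228,"tz": 0,"claw": 1},{"rx": 0,"ry": 0,"rz": 0,"tx": -0.03,"ty": -0.0228,"tz": 0,"claw": 1}]'

```text
time: 2.42
ee_pos: [0.5015, 0.2995, 0.2316]
orientation: [0.355, 3.121, 0.001]
contact_force: [0.2, 0.6, 0.8]
width: 0.0851
grip_force: 0.0
```

```bash
rm log.txt; python3 -c "
from h import *
log()"
```

```text
t 2.42 q [-0.686  0.415  0.094  1.936 -0.053  0.792  0.782] p [0.5015 0.2995 0.2316] w 0.0851 F [0.2 0.6 0.8] g 0.0
[[-0.974, 0.225, 0.001], [0.225, 0.974, 0.0], [-0.0, 0.001, -1.0]]
```

Call:
servo_tool --increments '[{"rx": 0,"ry": 0,"rz": 0,"tx": -0.0064,"ty": -0.0361,"tz": 0,"claw": 1},{"rx": 0,"ry": 0,"rz": 0,"tx": -0.0064,"ty": -0.0361,"tz": 0,"claw": 1},{"rx": 0,"ry": 0,"rz": 0,"tx": -0.0064,"ty": -0.0361,"tz": 0,"claw": 1},{"rx": 0,"ry": 0,"rz": 0,"tx": -0.0064,"ty": -0.0361,"tz": 0,"claw": 1},{"rx": 0,"ry": 0,"rz": 0,"tx": -0.0064,"ty": -0.0361,"tz": 0,"claw": 1},{"rx": 0,"ry": 0,"rz": 0,"tx": -0.0064,"ty": -0.0361,"tz": 0,"claw": 1},{"rx": 0,"ry": 0,"rz": 0,"tx": -0.0064,"ty": -0.0361,"tz": 0,"claw": 1},{"rx": 0,"ry": 0,"rz": 0,"tx": -0.0064,"ty": -0.0361,"tz": 0,"claw": 1},{"rx": 0,"ry": 0,"rz": 0,"tx": -0.0064,"ty": -0.0361,"tz": 0,"claw": 1},{"rx": 0,"ry": 0,"rz": 0,"tx": -0.0064,"ty": -0.0361,"tz": 0,"claw": 1},{"rx": 0,"ry": 0,"rz": 0,"tx": -0.0064,"ty": -0.0361,"tz": 0,"claw": 1},{"rx": 0,"ry": 0,"rz": 0,"tx": -0.0064,"ty": -0.0361,"tz": 0,"claw": 1},{"rx": 0,"ry": 0,"rz": 0,"tx": -0.0064,"ty": -0.0361,"tz": 0,"claw": 1},{"rx": 0,"ry": 0,"rz": 0,"tx": -0.0064,"ty": -0.0361,"tz": 0,"claw": 1},{"rx": 0,"ry": 0,"rz": 0,"tx": -0.0064,"ty": -0.0361,"tz": 0,"claw": 1},{"rx": 0,"ry": 0,"rz": 0,"tx": -0.0064,"ty": -0.0361,"tz": 0,"claw": 1},{"rx": 0,"ry": 0,"rz": 0,"tx": -0.0064,"ty": -0.0361,"tz": 0,"claw": 1}]'

```text
time: 3.83
ee_pos: [0.4683, -0.3233, 0.2316]
orientation: [0.355, 3.121, -0.0]
contact_force: [0.5, 0.3, 0.5]
width: 0.0857
grip_force: 0.0
```

```bash
python3 -c "
from h import *
log()"
```

```text
t 3.83 q [ 0.352  0.402  0.23   1.973 -0.128  0.779  1.999] p [ 0.4683 -0.3233  0.2316] w 0.0857 F [0.5 0.3 0.5] g 0.0
[[-0.974, 0.225, 0.001], [0.225, 0.974, -0.0], [-0.001, -0.0, -1.0]]
```

Call:
servo_tool --increments '[{"rx": 0,"ry": 0,"rz": 0.116,"tx": 0,"ty": 0,"tz": 0,"claw": 1},{"rx": 0,"ry": 0,"rz": 0.116,"tx": 0,"ty": 0,"tz": 0,"claw": 1},{"rx": 0,"ry": 0,"rz": 0.116,"tx": 0,"ty": 0,"tz": 0,"claw": 1},{"rx": 0,"ry": 0,"rz": 0.116,"tx": 0,"ty": 0,"tz": 0,"claw": 1},{"rx": 0,"ry": 0,"rz": 0.116,"tx": 0,"ty": 0,"tz": 0,"claw": 1},{"rx": 0,"ry": 0,"rz": 0.116,"tx": 0,"ty": 0,"tz": 0,"claw": 1},{"rx": 0,"ry": 0,"rz": 0.116,"tx": 0,"ty": 0,"tz": 0,"claw": 1},{"rx": 0,"ry": 0,"rz": 0.116,"tx": 0,"ty": 0,"tz": 0,"claw": 1},{"rx": 0,"ry": 0,"rz": 0.116,"tx": 0,"ty": 0,"tz": 0,"claw": 1},{"rx": 0,"ry": 0,"rz": 0.116,"tx": 0,"ty": 0,"tz": 0,"claw": 1},{"rx": 0,"ry": 0,"rz": 0.116,"tx": 0,"ty": 0,"tz": 0,"claw": 1},{"rx": 0,"ry": 0,"rz": 0.116,"tx": 0,"ty": 0,"tz": 0,"claw": 1}]'

```text
time: 4.83
ee_pos: [0.4688, -0.3214, 0.2315]
orientation: [2.28, 2.161, 0.001]
contact_force: [-0.2, 1.0, 0.2]
width: 0.0853
grip_force: 0.0
```

```bash
python3 -c "
from h import *
log()"
```

```text
t 4.83 q [ 0.078  0.453  0.608  1.985 -0.354  0.807  0.834] p [ 0.4688 -0.3214  0.2315] w 0.0853 F [-0.2  1.   0.2] g 0.0
[[0.053, 0.999, 0.001], [0.999, -0.053, -0.0], [0.0, 0.001, -1.0]]
```

Call:
servo_tool --increments '[{"rx": 0,"ry": 0,"rz": 0.116,"tx": 0,"ty": 0,"tz": 0,"claw": 1},{"rx": 0,"ry": 0,"rz": 0.116,"tx": 0,"ty": 0,"tz": 0,"claw": 1},{"rx": 0,"ry": 0,"rz": 0.116,"tx": 0,"ty": 0,"tz": 0,"claw": 1},{"rx": 0,"ry": 0,"rz": 0.116,"tx": 0,"ty": 0,"tz": 0,"claw": 1},{"rx": 0,"ry": 0,"rz": 0.116,"tx": 0,"ty": 0,"tz": 0,"claw": 1},{"rx": 0,"ry": 0,"rz": 0.116,"tx": 0,"ty": 0,"tz": 0,"claw": 1},{"rx": 0,"ry": 0,"rz": 0.116,"tx": 0,"ty": 0,"tz": 0,"claw": 1},{"rx": 0,"ry": 0,"rz": 0.116,"tx": 0,"ty": 0,"tz": 0,"claw": 1},{"rx": 0,"ry": 0,"rz": 0.116,"tx": 0,"ty": 0,"tz": 0,"claw": 1},{"rx": 0,"ry": 0,"rz": 0.116,"tx": 0,"ty": 0,"tz": 0,"claw": 1},{"rx": 0,"ry": 0,"rz": 0.116,"tx": 0,"ty": 0,"tz": 0,"claw": 1},{"rx": 0,"ry": 0,"rz": 0.116,"tx": 0,"ty": 0,"tz": 0,"claw": 1},{"rx": 0,"ry": 0,"rz": 0,"tx": 0,"ty": 0,"tz": 0,"claw": 1}]'

```text
time: 5.92
ee_pos: [0.4689, -0.3211, 0.2311]
orientation: [3.135, 0.204, -0.001]
contact_force: [0.6, -0.9, -0.1]
width: 0.0857
grip_force: 0.0
```

```bash
cat > kin.py <<'E'
from h import *
from scipy.optimize import least_squares
import itertools
Rz=lambda a:R.from_rotvec([0,0,a]);Ry=lambda a:R.from_rotvec([0,a,0])
def fk(q,p,s):
    A=Rz(p[0]+s[0]*q[0])*Ry(q[1]);x=A.apply([p[5],0,p[2]])+[0,0,p[1]]
    A=A*Rz(s[1]*q[2])*Ry(q[3]);x=x+A.apply([p[6],0,p[3]])
    A=A*Rz(s[2]*q[4])*Ry(q[5])*Rz(s[3]*q[6]+p[7]);return x+A.apply([0,0,p[4]]),A
def fit():
  L=[eval(l) for l in open("log.txt")]
  L.append([[-1.438,.592,.048,1.609,-.033,.943,-.034],[.163,.706,.2308],[-.355,-3.121,.004]])
  best=None
  for s in itertools.product([-1],[1,-1],[1,-1],[1,-1]):
    def res(p):
        o=[]
        for q,x,w in L:
            X,A=fk(q,p,s);o+=list((X-x)*5)+list((A.inv()*R.from_rotvec(w)).as_rotvec())
        return np.r_[o,.01*p[5:7],.003*(p[1:5]-[.33,.45,.45,.25])]
    f=least_squares(res,[0,.33,.45,.45,.25,0,0,1.57])
    if best is None or f.cost<best[0]: best=(f.cost,s,f.x)
  return best
E
python3 - <<'E'
from kin import *
log()
b=fit();print(b[0],b[1],b[2].round(4).tolist())
E
```

```text
t 5.92 q [-0.159  0.588  1.004  1.994 -0.633  0.911 -0.26 ] p [ 0.4689 -0.3211  0.2311] w 0.0857 F [ 0.6 -0.9 -0.1] g 0.0
[[0.992, 0.129, -0.001], [0.129, -0.992, -0.0], [-0.001, 0.0, -1.0]]
0.002290980063934708 (-1, -1, -1, -1) [-0.0709, 2.1055, 0.6537, 0.4638, 2.1627, -0.0213, -0.0147, 1.5]
```

```bash
cat > kin.py <<'E'
from h import *
from scipy.optimize import least_squares
import itertools
# per link: tz offset vec(3) after each joint; Z/Y alternating axes, angle offsets
ax=[2,1,2,1,2,1,2]
def fk(q,p,s):
    T=np.eye(3);x=np.zeros(3)
    off=p[7:28].reshape(7,3);
    for i in range(7):
        v=np.zeros(3);v[ax[i]]=s[i]*q[i]+p[i];T=T@R.from_rotvec(v).as_matrix();x=x+T@off[i]
    return x,R.from_matrix(T)
def fit(ss=None,lam=.02):
  L=[eval(l) for l in open("log.txt")]
  L.append([[-1.438,.592,.048,1.609,-.033,.943,-.034],[.163,.706,.2308],[-.355,-3.121,.004]])
  prior=np.zeros(28);prior[6]=1.57
  for i,l in((0,.33),(2,.45),(4,.45),(6,.25)): prior[7+3*i+2]=l   # index: joints 0,2,4,6 carry z lengths
  prior[7+2]=.33;prior[7+3*1+2]=.45;prior[7+3*3+2]=.45;prior[7+3*2+2]=0;prior[7+3*4+2]=0
  best=[]
  for s in ss or [(-1,1,a,1,b,1,c) for a in(1,-1) for b in(1,-1) for c in(1,-1)]:
    def raw(p): return np.concatenate([np.r_[(fk(q,p,s)[0]-x)*5,(fk(q,p,s)[1].inv()*R.from_rotvec(w)).as_rotvec()] for q,x,w in L])
    f=least_squares(lambda p:np.r_[raw(p),lam*(p-prior)],prior)
    best.append((np.abs(raw(f.x)).max(),f.cost,s,f.x))
  return sorted(best,key=lambda b:b[1])
E
python3 - <<'E'
from kin import *
for b in fit()[:4]: print(b[0],b[1],b[2],b[3][:7].round(3).tolist(),b[3][7:].reshape(7,3).round(3).tolist())
E
```

```text
0.0006754291131937752 4.125433776913133e-06 (-1, 1, -1, 1, -1, 1, -1) [-0.004, 0.001, -0.0, -0.001, 0.0, 0.0, 1.567] [[0.012, -0.01, 0.297], [-0.01, -0.01, 0.534], [-0.001, -0.011, 0.084], [0.001, -0.011, 0.452], [0.006, -0.0, 0.002], [-0.012, -0.0, 0.032], [0.0, 0.0, 0.282]]
0.09855501118419781 0.01773186285367999 (-1, 1, -1, 1, 1, 1, -1) [-0.26, -1.023, 1.019, -0.707, 0.648, 1.463, 2.688] [[0.523, 0.01, -0.22], [-0.091, 0.01, 0.497], [0.462, -0.121, 0.047], [0.105, -0.121, 0.281], [0.074, -0.028, -0.169], [0.328, -0.028, -0.041], [0.001, -0.001, 0.209]]
0.09857997228739061 0.018669972025802804 (-1, 1, 1, 1, -1, 1, -1) [-0.264, 2.118, -1.018, -0.711, -0.65, -1.675, 2.685] [[0.559, 0.01, -0.211], [0.128, 0.01, -0.053], [-0.472, -0.124, -0.503], [-0.108, -0.124, 0.185], [-0.052, -0.024, -0.265], [0.294, -0.024, -0.041], [0.001, -0.001, 0.209]]
0.09910856210350046 0.021365433634420308 (-1, 1, 1, 1, 1, 1, -1) [-0.27, 2.113, -1.016, -3.835, 0.647, 1.454, 2.671] [[0.469, 0.007, -0.198], [0.064, 0.007, -0.028], [-0.493, -0.121, -0.478], [0.131, -0.121, 0.307], [0.102, -0.022, -0.143], [0.406, -0.022, -0.037], [0.001, -0.001, 0.213]]
```

Call:
servo_tool --increments '[{"rx": 0,"ry": 0,"rz": 0,"tx": 0,"ty": 0.002,"tz": 0.02,"claw": 1},{"rx": 0,"ry": 0,"rz": 0,"tx": 0,"ty": 0,"tz": 0.03,"claw": 1},{"rx": 0,"ry": 0,"rz": 0,"tx": 0,"ty": 0,"tz": 0.03,"claw": 1},{"rx": 0,"ry": 0,"rz": 0,"tx": 0,"ty": 0,"tz": 0.03,"claw": 1},{"rx": 0,"ry": 0,"rz": 0,"tx": 0,"ty": 0,"tz": 0.019,"claw": 1},{"rx": 0,"ry": 0,"rz": 0,"tx": 0,"ty": 0,"tz": 0,"claw": 0.5},{"rx": 0,"ry": 0,"rz": 0,"tx": 0,"ty": 0,"tz": 0,"claw": 0.3},{"rx": 0,"ry": 0,"rz": 0,"tx": 0,"ty": 0,"tz": 0,"claw": 0},{"rx": 0,"ry": 0,"rz": 0,"tx": 0,"ty": 0,"tz": 0,"claw": 0},{"rx": 0,"ry": 0,"rz": 0,"tx": 0,"ty": 0,"tz": 0,"claw": 0},{"rx": 0,"ry": 0,"rz": 0,"tx": 0,"ty": 0,"tz": 0,"claw": 0},{"rx": 0,"ry": 0,"rz": 0,"tx": 0,"ty": 0,"tz": 0,"claw": 0},{"rx": 0,"ry": 0,"rz": 0,"tx": 0,"ty": 0,"tz": 0,"claw": 0},{"rx": 0,"ry": 0,"rz": 0,"tx": 0,"ty": 0,"tz": 0,"claw": 0},{"rx": 0,"ry": 0,"rz": 0,"tx": 0,"ty": 0,"tz": 0,"claw": 0}]' --grip_force 80

```text
time: 7.17
ee_pos: [0.4694, -0.323, 0.1034]
orientation: [-3.134, -0.206, -0.003]
contact_force: [-0.9, 2.4, 6.4]
width: 0.0073
grip_force: 78.2
```

```bash
python3 - <<'E'
from h import *
log()
a,d=optics.snapshot("wrist");save("wrist1",a)
E
```

```text
t 7.17 q [-0.009  0.732  0.794  2.075 -0.846  0.693 -0.086] p [ 0.4694 -0.323   0.1034] w 0.0073 F [-0.9  2.4  6.4] g 78.18393230438232
[[0.991, 0.131, 0.002], [0.131, -0.991, 0.001], [0.002, -0.001, -1.0]]
```

View pics/wrist1.png

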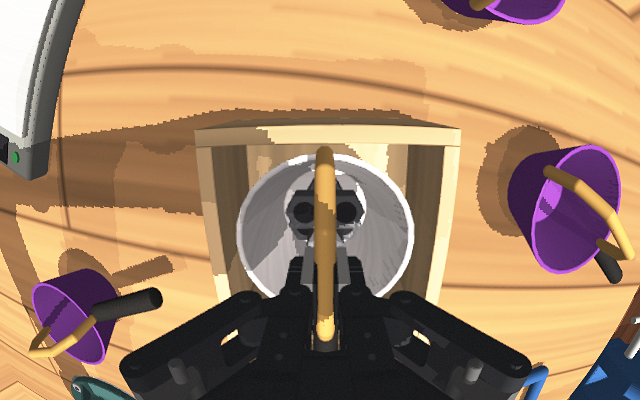

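The bail is held between the fingers at (325,290), and the cup is free of the caddy walls. Next I'll lift it straight up and, with the fitted kinematics, work out which handle direction allows a roomy pour.

Call:
servo_tool --increments '[{"rx": 0,"ry": 0,"rz": 0,"tx": 0,"ty": 0,"tz": -0.005,"claw": 0},{"rx": 0,"ry": 0,"rz": 0,"tx": 0,"ty": 0,"tz": -0.01,"claw": 0},{"rx": 0,"ry": 0,"rz": 0,"tx": 0,"ty": 0,"tz": -0.015,"claw": 0},{"rx": 0,"ry": 0,"rz": 0,"tx": 0,"ty": 0,"tz": -0.015,"claw": 0},{"rx": 0,"ry": 0,"rz": 0,"tx": 0,"ty": 0,"tz": -0.015,"claw": 0},{"rx": 0,"ry": 0,"rz": 0,"tx": 0,"ty": 0,"tz": -0.015,"claw": 0},{"rx": 0,"ry": 0,"rz": 0,"tx": 0,"ty": 0,"tz": -0.015,"claw": 0},{"rx": 0,"ry": 0,"rz": 0,"tx": 0,"ty": 0,"tz": -0.015,"claw": 0},{"rx": 0,"ry": 0,"rz": 0,"tx": 0,"ty": 0,"tz": -0.015,"claw": 0},{"rx": 0,"ry": 0,"rz": 0,"tx": 0,"ty": 0,"tz": -0.01,"claw": 0},{"rx": 0,"ry": 0,"rz": 0,"tx": 0,"ty": 0,"tz": -0.005,"claw": 0},{"rx": 0,"ry": 0,"rz": 0,"tx": 0,"ty": 0,"tz": 0,"claw": 0}]'

```text
time: 8.22
ee_pos: [0.469, -0.3237, 0.2382]
orientation: [3.134, 0.205, 0.002]
contact_force: [-0.2, -0.3, -5.5]
width: 0.0071
grip_force: 78.0
```

```bash
cat > plan.py <<'E'
from kin import *
lo=np.array([-2.69,-.47,-1.27,.19,-1.53,.08,-3.09]);hi=np.array([2.69,2.24,1.36,2.51,4.68,2.07,3.09])
def ik(x,Rt,p,s,q0,w=.003):
    f=least_squares(lambda q:np.r_[(fk(q,p,s)[0]-x)*5,(fk(q,p,s)[1].inv()*Rt).as_rotvec(),w*(q-q0)],np.clip(q0,lo+.01,hi-.01),bounds=(lo,hi),max_nfev=60)
    r=f.fun[:6];return f.x,np.abs(r).max()
def tool(psi,al,sg): return Rz(psi)*R.from_rotvec([al,0,0])*R.from_matrix(np.diag([sg,-sg,-1.]))
Rz=lambda a:R.from_rotvec([0,0,a])
def tcp(cup,psi,th,al,sg):   # cup: handle-axis point above cup axis ; grip 114 along -x
    Rt=tool(psi,al,sg);g=np.array(cup)+Rz(psi).apply([-.114,0,0]);return g+Rt.apply([0,0,.019]),Rt
E
python3 - <<'E'
from plan import *
log()
b=fit([(-1,1,-1,1,-1,1,-1)])[0];p=b[3];s=b[2];print(b[0],p[7:].reshape(7,3).round(3).tolist());np.savez("kin.npz",p=p,s=s)
rng=np.random.default_rng(0)
scale=[.612,.0385,.045+.054];tray=[.468,.36,.20]
D=np.pi/180
def best(cup,psi,al,sg,starts):
    r=[]
    for q0 in starts:
        x,Rt=tcp(cup,psi,0,al,sg);q,e=ik(x,Rt,p,s,q0)
        if e<.02: r.append((np.min(np.minimum(q-lo,hi-q)),q))
    return max(r,key=lambda t:t[0]) if r else None
starts=[rng.uniform(lo+.3,hi-.3) for _ in range(6)]
for sgn in(1,-1):
  for sg in(1,-1):
    for psi in range(-180,180,30):
      out=[]
      for cup,al in((scale,-35*sgn),(tray,30*sgn),(tray,95*sgn)):
        b=best(cup,psi*D,al*D,sg,starts);out.append(-1 if b is None else round(b[0],2))
      if min(out[1:])>0: print("tilt",sgn,"sg",sg,"psi",psi,"scale/mid/pour margin",out)
E
```

```text
t 8.22 q [-0.16   0.58   1.011  1.985 -0.623  0.922 -0.264] p [ 0.469  -0.3237  0.2382] w 0.0071 F [-0.2 -0.3 -5.5] g 77.9849910736084
[[0.991, 0.13, 0.001], [0.13, -0.991, -0.001], [0.001, 0.001, -1.0]]
0.0006658419784619789 [[0.001, -0.01, 0.298], [-0.001, -0.01, 0.537], [-0.0, -0.011, 0.087], [0.0, -0.011, 0.457], [-0.0, -0.0, 0.007], [0.001, -0.0, 0.031], [-0.0, -0.0, 0.281]]
tilt 1 sg 1 psi -180 scale/mid/pour margin [np.float64(0.66), np.float64(0.8), np.float64(0.32)]
tilt 1 sg 1 psi -150 scale/mid/pour margin [np.float64(0.31), np.float64(0.87), np.float64(0.6)]
tilt 1 sg 1 psi -120 scale/mid/pour margin [np.float64(0.23), np.float64(0.7), np.float64(0.66)]
tilt 1 sg 1 psi -90 scale/mid/pour margin [np.float64(0.37), np.float64(0.49), np.float64(0.32)]
tilt 1 sg 1 psi 0 scale/mid/pour margin [np.float64(0.34), np.float64(0.16), np.float64(0.04)]
tilt 1 sg 1 psi 30 scale/mid/pour margin [np.float64(0.17), np.float64(0.28), np.float64(0.36)]
tilt 1 sg 1 psi 60 scale/mid/pour margin [np.float64(0.1), np.float64(0.48), np.float64(0.31)]
tilt 1 sg -1 psi -180 scale/mid/pour margin
[... 923 characters left out ...]
at64(0.03)]
tilt -1 sg -1 psi -180 scale/mid/pour margin [np.float64(0.68), np.float64(0.55), np.float64(0.11)]
tilt -1 sg -1 psi -150 scale/mid/pour margin [np.float64(0.62), np.float64(0.78), np.float64(0.46)]
tilt -1 sg -1 psi -120 scale/mid/pour margin [np.float64(0.23), np.float64(0.92), np.float64(0.29)]
tilt -1 sg -1 psi 0 scale/mid/pour margin [np.float64(0.31), np.float64(0.6), np.float64(0.31)]
tilt -1 sg -1 psi 30 scale/mid/pour margin [np.float64(0.21), np.float64(0.38), np.float64(0.5)]
tilt -1 sg -1 psi 60 scale/mid/pour margin [np.float64(0.37), np.float64(0.2), np.float64(0.16)]
tilt -1 sg -1 psi 150 scale/mid/pour margin [np.float64(0.68), np.float64(0.23), np.float64(0.17)]
```

Best choice is cup yaw −150° on the scale, handle pointing away from the robot. That keeps good margin at grasp and pour. I'll rotate the hanging cup the way joint 7 allows.

Call:
servo_tool --increments '[{"rx": 0,"ry": 0,"rz": -0.05,"tx": 0,"ty": 0,"tz": 0,"claw": 0},{"rx": 0,"ry": 0,"rz": -0.08,"tx": 0,"ty": 0,"tz": 0,"claw": 0},{"rx": 0,"ry": 0,"rz": -0.11,"tx": 0,"ty": 0,"tz": 0,"claw": 0},{"rx": 0,"ry": 0,"rz": -0.11,"tx": 0,"ty": 0,"tz": 0,"claw": 0},{"rx": 0,"ry": 0,"rz": -0.11,"tx": 0,"ty": 0,"tz": 0,"claw": 0},{"rx": 0,"ry": 0,"rz": -0.11,"tx": 0,"ty": 0,"tz": 0,"claw": 0},{"rx": 0,"ry": 0,"rz": -0.11,"tx": 0,"ty": 0,"tz": 0,"claw": 0},{"rx": 0,"ry": 0,"rz": -0.11,"tx": 0,"ty": 0,"tz": 0,"claw": 0},{"rx": 0,"ry": 0,"rz": -0.11,"tx": 0,"ty": 0,"tz": 0,"claw": 0},{"rx": 0,"ry": 0,"rz": -0.11,"tx": 0,"ty": 0,"tz": 0,"claw": 0},{"rx": 0,"ry": 0,"rz": -0.11,"tx": 0,"ty": 0,"tz": 0,"claw": 0},{"rx": 0,"ry": 0,"rz": -0.11,"tx": 0,"ty": 0,"tz": 0,"claw": 0},{"rx": 0,"ry": 0,"rz": -0.11,"tx": 0,"ty": 0,"tz": 0,"claw": 0},{"rx": 0,"ry": 0,"rz": -0.11,"tx": 0,"ty": 0,"tz": 0,"claw": 0},{"rx": 0,"ry": 0,"rz": -0.11,"tx": 0,"ty": 0,"tz": 0,"claw": 0},{"rx": 0,"ry": 0,"rz": -0.11,"tx": 0,"ty": 0,"tz": 0,"claw": 0},{"rx": 0,"ry": 0,"rz": -0.11,"tx": 0,"ty": 0,"tz": 0,"claw": 0},{"rx": 0,"ry": 0,"rz": -0.11,"tx": 0,"ty": 0,"tz": 0,"claw": 0}]'

```text
time: 9.72
ee_pos: [0.4677, -0.323, 0.236]
orientation: [-1.662, -2.663, 0.001]
contact_force: [-0.2, -0.5, -5.7]
width: 0.0076
grip_force: 78.0
```

Call:
servo_tool --increments '[{"rx": 0,"ry": 0,"rz": -0.11,"tx": 0,"ty": 0,"tz": 0,"claw": 0},{"rx": 0,"ry": 0,"rz": -0.11,"tx": 0,"ty": 0,"tz": 0,"claw": 0},{"rx": 0,"ry": 0,"rz": -0.11,"tx": 0,"ty": 0,"tz": 0,"claw": 0},{"rx": 0,"ry": 0,"rz": -0.11,"tx": 0,"ty": 0,"tz": 0,"claw": 0},{"rx": 0,"ry": 0,"rz": -0.11,"tx": 0,"ty": 0,"tz": 0,"claw": 0},{"rx": 0,"ry": 0,"rz": -0.11,"tx": 0,"ty": 0,"tz": 0,"claw": 0},{"rx": 0,"ry": 0,"rz": -0.11,"tx": 0,"ty": 0,"tz": 0,"claw": 0},{"rx": 0,"ry": 0,"rz": -0.11,"tx": 0,"ty": 0,"tz": 0,"claw": 0},{"rx": 0,"ry": 0,"rz": -0.11,"tx": 0,"ty": 0,"tz": 0,"claw": 0},{"rx": 0,"ry": 0,"rz": -0.11,"tx": 0,"ty": 0,"tz": 0,"claw": 0},{"rx": 0,"ry": 0,"rz": -0.11,"tx": 0,"ty": 0,"tz": 0,"claw": 0},{"rx": 0,"ry": 0,"rz": -0.11,"tx": 0,"ty": 0,"tz": 0,"claw": 0},{"rx": 0,"ry": 0,"rz": -0.11,"tx": 0,"ty": 0,"tz": 0,"claw": 0},{"rx": 0,"ry": 0,"rz": -0.09,"tx": 0,"ty": 0,"tz": 0,"claw": 0},{"rx": 0,"ry": 0,"rz": -0.07,"tx": 0,"ty": 0,"tz": 0,"claw": 0},{"rx": 0,"ry": 0,"rz": -0.054,"tx": 0,"ty": 0,"tz": 0,"claw": 0},{"rx": 0,"ry": 0,"rz": 0,"tx": 0,"ty": 0,"tz": 0,"claw": 0}]'

```text
time: 11.13
ee_pos: [0.4674, -0.3234, 0.236]
orientation: [0.812, -3.033, -0.003]
contact_force: [-0.8, 0.3, -4.4]
width: 0.0071
grip_force: 78.0
```

```bash
python3 - <<'E'
from h import *
s,M=log();print("tool-frame shift to bail over pan", (M.T@(np.array([.612,.0385,s["ee_pos"][2]])-s["ee_pos"])).round(4), "yaw",np.degrees(np.arctan2(M[1,0],M[0,0])))
E
```

```text
t 11.13 q [ 0.495  0.39   0.041  1.962 -0.022  0.793  2.641] p [ 0.4674 -0.3234  0.236 ] w 0.0071 F [-0.8  0.3 -4.4] g 77.97308206558228
[[-0.866, -0.5, -0.003], [-0.5, 0.866, 0.001], [0.002, 0.003, -1.0]]
tool-frame shift to bail over pan [-3.061e-01  2.413e-01  1.000e-04] yaw -150.02855078096673
```

Call:
servo_tool --increments '[{"rx": 0,"ry": 0,"rz": 0,"tx": -0.012,"ty": 0.0091,"tz": 0,"claw": 0},{"rx": 0,"ry": 0,"rz": 0,"tx": -0.0235,"ty": 0.0186,"tz": 0,"claw": 0},{"rx": 0,"ry": 0,"rz": 0,"tx": -0.0235,"ty": 0.0186,"tz": 0,"claw": 0},{"rx": 0,"ry": 0,"rz": 0,"tx": -0.0235,"ty": 0.0186,"tz": 0,"claw": 0},{"rx": 0,"ry": 0,"rz": 0,"tx": -0.0235,"ty": 0.0186,"tz": 0,"claw": 0},{"rx": 0,"ry": 0,"rz": 0,"tx": -0.0235,"ty": 0.0186,"tz": 0,"claw": 0},{"rx": 0,"ry": 0,"rz": 0,"tx": -0.0235,"ty": 0.0186,"tz": 0,"claw": 0},{"rx": 0,"ry": 0,"rz": 0,"tx": -0.0235,"ty": 0.0186,"tz": 0,"claw": 0},{"rx": 0,"ry": 0,"rz": 0,"tx": -0.0235,"ty": 0.0186,"tz": 0,"claw": 0},{"rx": 0,"ry": 0,"rz": 0,"tx": -0.0235,"ty": 0.0186,"tz": 0,"claw": 0},{"rx": 0,"ry": 0,"rz": 0,"tx": -0.0235,"ty": 0.0186,"tz": 0,"claw": 0},{"rx": 0,"ry": 0,"rz": 0,"tx": -0.0235,"ty": 0.0186,"tz": 0,"claw": 0},{"rx": 0,"ry": 0,"rz": 0,"tx": -0.0235,"ty": 0.0186,"tz": 0,"claw": 0},{"rx": 0,"ry": 0,"rz": 0,"tx": -0.012,"ty": 0.0091,"tz": 0,"claw": 0},{"rx": 0,"ry": 0,"rz": 0,"tx": 0,"ty": 0,"tz": 0,"claw": 0}]'

```text
time: 12.38
ee_pos: [0.6144, 0.0446, 0.2367]
orientation: [-0.821, 3.031, 0.005]
contact_force: [0.4, 0.2, -5.7]
width: 0.0073
grip_force: 78.1
```

Call:
servo_tool --increments '[{"rx": 0,"ry": 0,"rz": 0,"tx": 0,"ty": 0,"tz": 0.01,"claw": 0},{"rx": 0,"ry": 0,"rz": 0,"tx": 0,"ty": 0,"tz": 0.02,"claw": 0},{"rx": 0,"ry": 0,"rz": 0,"tx": 0,"ty": 0,"tz": 0.02,"claw": 0},{"rx": 0,"ry": 0,"rz": 0,"tx": 0,"ty": 0,"tz": 0.02,"claw": 0},{"rx": 0,"ry": 0,"rz": 0,"tx": 0,"ty": 0,"tz": 0.01,"claw": 0},{"rx": 0,"ry": 0,"rz": 0,"tx": 0,"ty": 0,"tz": 0.005,"claw": 0},{"rx": 0,"ry": 0,"rz": 0,"tx": 0,"ty": 0,"tz": 0,"claw": 0}]'

```text
time: 12.97
ee_pos: [0.612, 0.0368, 0.1508]
orientation: [0.808, -3.032, 0.001]
contact_force: [0.6, 0.1, -5.2]
width: 0.0072
grip_force: 78.1
```

```bash
python3 - <<'E'
from h import *
s,M=log()
b,d=optics.snapshot("scene");save("scene2",b[130:330,250:500])
P=world("scene",d)
for n in("cup_bail","cup_grip","cup"): print(n,[(round(r["p"],2),np.round(r["point"],4)) for r in nets.pinpoint("scene",n) if np.hypot(r["point"][0]-.62,r["point"][1]-.05)<.2])
E
```

```text
t 12.97 q [-0.118  0.551 -0.023  1.927  0.02   0.667  1.938] p [0.612  0.0368 0.1508] w 0.0072 F [ 0.6  0.1 -5.2] g 78.10579061508179
[[-0.867, -0.498, -0.003], [-0.498, 0.867, -0.001], [0.003, 0.001, -1.0]]
cup_bail [(0.79, array([0.6115, 0.0346, 0.1634])), (0.7, array([0.6105, 0.0391, 0.0431]))]
cup_grip [(0.7, array([0.714 , 0.0925, 0.1018]))]
cup [(0.89, array([0.6103, 0.0391, 0.0543]))]
```

View pics/scene2.png

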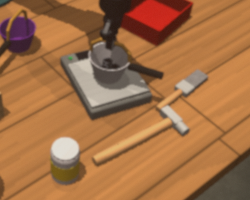

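The cup hangs upright over the pan (crop (108,65)), with its handle outward and clear of the brush and hammer. Now the last 8 mm.

Call:
servo_tool --increments '[{"rx": 0,"ry": 0,"rz": 0,"tx": 0,"ty": 0,"tz": 0.003,"claw": 0},{"rx": 0,"ry": 0,"rz": 0,"tx": 0,"ty": 0,"tz": 0.003,"claw": 0},{"rx": 0,"ry": 0,"rz": 0,"tx": 0,"ty": 0,"tz": 0.002,"claw": 0},{"rx": 0,"ry": 0,"rz": 0,"tx": 0,"ty": 0,"tz": 0.001,"claw": 0},{"rx": 0,"ry": 0,"rz": 0,"tx": 0,"ty": 0,"tz": 0,"claw": 0},{"rx": 0,"ry": 0,"rz": 0,"tx": 0,"ty": 0,"tz": 0,"claw": 0}]'

```text
time: 13.67
ee_pos: [0.6132, 0.0386, 0.1432]
orientation: [0.813, -3.034, -0.0]
contact_force: [-0.2, -0.1, -5.7]
width: 0.0072
grip_force: 78.1
```

Call:
servo_tool --increments '[{"rx": 0,"ry": 0,"rz": 0,"tx": 0,"ty": 0,"tz": 0.001,"claw": 0},{"rx": 0,"ry": 0,"rz": 0,"tx": 0,"ty": 0,"tz": 0.001,"claw": 0},{"rx": 0,"ry": 0,"rz": 0,"tx": 0,"ty": 0,"tz": 0,"claw": 0},{"rx": 0,"ry": 0,"rz": 0,"tx": 0,"ty": 0,"tz": 0,"claw": 0}]'

```text
time: 14.0
ee_pos: [0.6137, 0.0381, 0.1424]
orientation: [-0.812, 3.034, -0.001]
contact_force: [-1.7, -1.9, 4.3]
width: 0.0073
grip_force: 79.3
```

Call:
servo_tool --increments '[{"rx": 0,"ry": 0,"rz": 0,"tx": 0,"ty": 0,"tz": 0,"claw": 0.3},{"rx": 0,"ry": 0,"rz": 0,"tx": 0,"ty": 0,"tz": 0,"claw": 0.6},{"rx": 0,"ry": 0,"rz": 0,"tx": 0,"ty": 0,"tz": 0,"claw": 0.6},{"rx": 0,"ry": 0,"rz": 0,"tx": 0,"ty": 0,"tz": 0,"claw": 0.6},{"rx": 0,"ry": 0,"rz": 0,"tx": 0,"ty": 0,"tz": -0.015,"claw": 0.6},{"rx": 0,"ry": 0,"rz": 0,"tx": 0,"ty": 0,"tz": -0.025,"claw": 0.6},{"rx": 0,"ry": 0,"rz": 0,"tx": 0,"ty": 0,"tz": -0.035,"claw": 0.6},{"rx": 0,"ry": 0,"rz": 0,"tx": 0,"ty": 0,"tz": -0.035,"claw": 0.6},{"rx": 0,"ry": 0,"rz": 0,"tx": 0,"ty": 0,"tz": -0.025,"claw": 0.6},{"rx": 0,"ry": 0,"rz": 0,"tx": 0,"ty": 0,"tz": 0,"claw": 0.6}]'

```text
time: 14.83
ee_pos: [0.6173, 0.0392, 0.2827]
orientation: [-0.809, 3.023, -0.002]
contact_force: [0.4, 0.6, 0.2]
width: 0.0513
grip_force: 0.0
```

```bash
python3 - <<'E'
from plan import *
s,M=log()
a,d=optics.snapshot("top");np.savez("d3.npz",a=a,d=d)
b,d2=optics.snapshot("scene")
for c in("top","scene"):
  for n in("cup_bail","cup_grip","cup"): print(c,n,[(round(r["p"],2),np.round(r["point"],4)) for r in nets.pinpoint(c,n) if np.hypot(r["point"][0]-.64,r["point"][1]-.05)<.2])
# handle blob: dark pixels at height ~.1 outward of cup
P=world("top",d);m=(d>0)&(abs(P[...,2]-.109)<.012)&(np.hypot(P[...,0]-.612,P[...,1]-.0385)<.17)&(np.hypot(P[...,0]-.612,P[...,1]-.0385)>.066)
q=P[m];print(m.sum());
if len(q)>5: print("handle",np.round(cv2.minAreaRect(q[:,:2].astype(np.float32)),3) if 0 else cv2.minAreaRect(q[:,:2].astype(np.float32)),np.median(q[:,2]))
save("top3",cv2.resize(a[110:260,180:380],None,fx=3,fy=3,interpolation=cv2.INTER_CUBIC))
E
```

```text
t 14.83 q [-0.12   0.397 -0.023  1.815  0.011  0.917  1.946] p [0.6173 0.0392 0.2827] w 0.0513 F [0.4 0.6 0.2] g 0.0
[[-0.866, -0.5, 0.012], [-0.5, 0.866, 0.002], [-0.012, -0.005, -1.0]]
top cup_bail [(0.59, array([0.6161, 0.0396, 0.1604]))]
top cup_grip []
top cup [(0.92, array([0.6182, 0.0377, 0.0447]))]
scene cup_bail [(0.83, array([0.6145, 0.0336, 0.1611]))]
scene cup_grip [(0.91, array([0.7155, 0.0939, 0.0957]))]
scene cup [(0.68, array([0.6136, 0.0383, 0.0472])), (0.22, array([0.6164, 0.0402, 0.1555]))]
0
```

View pics/top3.png

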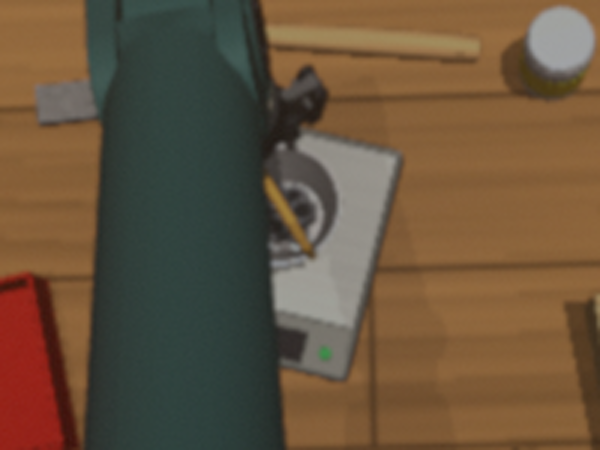

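Cup stands full on the pan, nuts inside (crop (295,210)); the arm hides the left half. Now I'll simulate the handle grasp and pour path from the present joints.

```bash
cat > sim.py <<'E'
from plan import *
def run(q,wps,p,s,n=12):
    from scipy.spatial.transform import Slerp
    for name,x1,R1 in wps:
        x0,R0=fk(q,p,s);sl=Slerp([0,1],R.concatenate([R0,R1]));mm=9;e=0
        for t in np.linspace(0,1,n+1)[1:]:
            q,ei=ik(x0+(x1-x0)*t,sl(t),p,s,q,w=.01);e=max(e,ei);mm=min(mm,np.min(np.minimum(q-lo,hi-q)))
        print(name,"x",np.round(x1,3),"q",q.round(2),"minmargin",round(mm,2),"err",round(e,3))
    return q
E
python3 - <<'E'
from sim import *
z=np.load("kin.npz");p=z["p"];s=tuple(z["s"]);D=np.pi/180
st=monitor.state();q=np.array(st["qpos"])
cup=np.array([.614,.038,.099]);tray=np.array([.468,.36,.22]);ps=-150*D
def wp(n,c,al,back=0,psi=ps,sg=-1):
    x,Rt=tcp(c,psi,0,al*D,sg);return n,x-Rt.apply([0,0,back]),Rt
x0=st["ee_pos"]
for a0 in(0,-35):
  print("grasp alpha",a0)
  w=[("yaw90",x0,tool(-60*D,0,1)),("yaw180",x0,tool(-150*D,0,-1)),wp("above",cup,0,.12),wp("pre",cup,a0,.08),wp("grasp",cup,a0),wp("lift",cup+[0,0,.13],a0),wp("mid",(cup+tray)/2+[0,0,.07],a0),wp("tray",tray,a0)]
  w+=[wp("pour%d"%k,tray,a0+k) for k in(45,90,130)]
  run(q,w,p,s)
E
```

```text
grasp alpha 0
yaw90 x [0.612 0.039 0.275] q [ 0.45  0.53 -0.85  1.8   0.46  1.02  3.09] minmargin 0.0 err 0.0
yaw180 x [0.612 0.039 0.275] q [-0.16  0.3  -0.02  2.29  1.96  0.08  3.09] minmargin 0.0 err 0.548
above x [0.713 0.095 0.2  ] q [-0.19  0.51 -0.04  2.11  1.92  0.08  3.09] minmargin 0.0 err 0.508
pre x [0.713 0.095 0.16 ] q [-0.19  0.57 -0.05  2.09  1.92  0.08  3.09] minmargin 0.0 err 0.465
grasp x [0.713 0.095 0.08 ] q [-0.18  0.7  -0.05  2.06  1.93  0.08  3.09] minmargin 0.0 err 0.385
lift x [0.713 0.095 0.21 ] q [-0.2   0.5  -0.04  2.11  1.92  0.08  3.09] minmargin 0.0 err 0.519
mid x [0.64  0.256 0.211] q [-0.44  0.47 -0.05  2.15  1.66  0.08  3.09] minmargin 0.0 err 0.526
tray x [0.567 0.417 0.201] q [-0.03  0.88 -1.27  1.93  1.33  1.12  3.09] minmargin 0.0 err 0.334
pour45 x [0.573 0.405 0.207] q [-0.35  1.13 -1.27  1.67  1.39  2.07  3.09] minmargin 0.0 err 0.312
pour90 x [0.576 0.401 0.22 ] q [-0.82  1.06 -0.45  1.65  1.3   2.07  3.09] minmargin 0.0 err 0.357
pour130 x [0.574 0.404 0.232] q [-1.18  1.3   0.25  1.67  1.27  2.07  3.09] minmargin 0.0 err 0.435
grasp alpha
[... 379 characters left out ...]
 0.0 err 0.677
grasp x [0.707 0.104 0.083] q [ 0.49  0.89 -0.77  2.06  2.01  0.08  3.09] minmargin 0.0 err 0.587
lift x [0.707 0.104 0.213] q [ 0.62  0.75 -0.95  2.1   1.91  0.08  3.09] minmargin 0.0 err 0.722
mid x [0.634 0.265 0.214] q [ 0.45  0.76 -1.02  2.13  1.71  0.08  3.09] minmargin 0.0 err 0.613
tray x [0.561 0.426 0.204] q [ 0.18  0.79 -1.01  2.09  1.52  0.08  3.09] minmargin 0.0 err 0.484
pour45 x [0.568 0.414 0.201] q [-0.12  0.92 -1.27  1.86  1.32  1.35  3.09] minmargin 0.0 err 0.307
pour90 x [0.575 0.404 0.209] q [-0.42  1.1  -1.15  1.67  1.38  2.07  3.09] minmargin 0.0 err 0.315
pour130 x [0.576 0.401 0.222] q [-0.88  1.08 -0.35  1.65  1.29  2.07  3.09] minmargin 0.0 err 0.365
```

```bash
python3 - <<'E'
from sim import *
z=np.load("kin.npz");p=z["p"];s=tuple(z["s"]);D=np.pi/180
st=monitor.state();q=np.array(st["qpos"])
cup=np.array([.614,.038,.099]);tray=np.array([.468,.36,.22]);ps=-150*D
def wp(n,c,al,back=0,psi=ps,sg=-1):
    x,Rt=tcp(c,psi,0,al*D,sg);return n,x-Rt.apply([0,0,back]),Rt
x0=st["ee_pos"]
for a0 in(0,-35):
  print("grasp alpha",a0)
  w=[("yaw90",x0,tool(120*D,0,1)),("yaw180",x0,tool(-150*D,0,-1)),wp("above",cup,0,.12),wp("pre",cup,a0,.08),wp("grasp",cup,a0),wp("lift",cup+[0,0,.13],a0),wp("mid",(cup+tray)/2+[0,0,.07],a0),wp("tray",tray,a0)]
  w+=[wp("pour%d"%k,tray,a0+k) for k in(45,90,130)]
  run(q,w,p,s)
E
```

```text
grasp alpha 0
yaw90 x [0.612 0.039 0.275] q [-0.4   0.42  0.37  1.84 -0.19  0.91  0.57] minmargin 0.67 err 0.0
yaw180 x [0.612 0.039 0.275] q [-0.68  0.51  0.8   1.85 -0.44  0.97 -0.74] minmargin 0.56 err 0.0
above x [0.713 0.095 0.2  ] q [-0.62  0.72  0.7   1.67 -0.55  0.96 -0.77] minmargin 0.57 err 0.0
pre x [0.713 0.095 0.16 ] q [-0.61  0.76  0.67  1.69 -0.58  0.9  -0.74] minmargin 0.66 err 0.0
grasp x [0.713 0.095 0.08 ] q [-0.57  0.84  0.6   1.73 -0.65  0.78 -0.69] minmargin 0.69 err 0.0
lift x [0.713 0.095 0.21 ] q [-0.63  0.71  0.71  1.66 -0.54  0.98 -0.77] minmargin 0.65 err 0.0
mid x [0.64  0.256 0.211] q [-0.91  0.68  0.73  1.73 -0.54  0.95 -1.  ] minmargin 0.63 err 0.0
tray x [0.567 0.417 0.201] q [-1.15  0.71  0.74  1.71 -0.57  0.95 -1.24] minmargin 0.62 err 0.0
pour45 x [0.573 0.405 0.207] q [-1.55  1.07  1.13  1.63 -0.17  1.01 -1.63] minmargin 0.23 err 0.0
pour90 x [0.576 0.401 0.22 ] q [-1.66  1.56  1.34  1.56  0.12  1.16 -1.83] minmargin 0.02 err 0.0
pour130 x [0.574 0.404 0.232] q [-1.61  1.88  1.36  1.53  0.51  1.34 -2.07] minmargin 0.0 err 0.0
grasp alpha -35
yaw90
[... 360 characters left out ...]
inmargin 0.66 err 0.0
grasp x [0.707 0.104 0.083] q [-0.22  0.94  0.4   1.53 -0.85  1.29 -0.47] minmargin 0.67 err 0.0
lift x [0.707 0.104 0.213] q [-0.24  0.8   0.44  1.48 -0.79  1.44 -0.59] minmargin 0.63 err 0.0
mid x [0.634 0.265 0.214] q [-0.46  0.71  0.4   1.66 -0.86  1.27 -0.7 ] minmargin 0.65 err 0.0
tray x [0.561 0.426 0.204] q [-0.69  0.68  0.35  1.73 -0.96  1.11 -0.85] minmargin 0.57 err 0.0
pour45 x [0.568 0.414 0.201] q [-1.25  0.74  0.79  1.69 -0.41  0.93 -1.4 ] minmargin 0.57 err 0.0
pour90 x [0.575 0.404 0.209] q [-1.58  1.15  1.14  1.62 -0.05  1.04 -1.73] minmargin 0.22 err 0.0
pour130 x [0.576 0.401 0.222] q [-1.66  1.58  1.31  1.55  0.2   1.19 -1.9 ] minmargin 0.05 err 0.0
```

The α = −35° grasp works throughout. First the half turn back above the cup.

Call:
servo_tool --increments '[{"rx": 0,"ry": 0,"rz": 0.1122,"tx": 0,"ty": 0,"tz": 0,"claw": 0.6},{"rx": 0,"ry": 0,"rz": 0.1122,"tx": 0,"ty": 0,"tz": 0,"claw": 0.6},{"rx": 0,"ry": 0,"rz": 0.1122,"tx": 0,"ty": 0,"tz": 0,"claw": 0.6},{"rx": 0,"ry": 0,"rz": 0.1122,"tx": 0,"ty": 0,"tz": 0,"claw": 0.6},{"rx": 0,"ry": 0,"rz": 0.1122,"tx": 0,"ty": 0,"tz": 0,"claw": 0.6},{"rx": 0,"ry": 0,"rz": 0.1122,"tx": 0,"ty": 0,"tz": 0,"claw": 0.6},{"rx": 0,"ry": 0,"rz": 0.1122,"tx": 0,"ty": 0,"tz": 0,"claw": 0.6},{"rx": 0,"ry": 0,"rz": 0.1122,"tx": 0,"ty": 0,"tz": 0,"claw": 0.6},{"rx": 0,"ry": 0,"rz": 0.1122,"tx": 0,"ty": 0,"tz": 0,"claw": 0.6},{"rx": 0,"ry": 0,"rz": 0.1122,"tx": 0,"ty": 0,"tz": 0,"claw": 0.6},{"rx": 0,"ry": 0,"rz": 0.1122,"tx": 0,"ty": 0,"tz": 0,"claw": 0.6},{"rx": 0,"ry": 0,"rz": 0.1122,"tx": 0,"ty": 0,"tz": 0,"claw": 0.6},{"rx": 0,"ry": 0,"rz": 0.1122,"tx": 0,"ty": 0,"tz": 0,"claw": 0.6},{"rx": 0,"ry": 0,"rz": 0.1122,"tx": 0,"ty": 0,"tz": 0,"claw": 0.6}]'

```text
time: 16.4
ee_pos: [0.6128, 0.0386, 0.2754]
orientation: [-1.578, -2.715, 0.002]
contact_force: [0.2, -0.4, -0.6]
width: 0.0514
grip_force: 0.0
```

Call:
servo_tool --increments '[{"rx": 0,"ry": 0,"rz": 0.1122,"tx": 0,"ty": 0,"tz": 0,"claw": 0.6},{"rx": 0,"ry": 0,"rz": 0.1122,"tx": 0,"ty": 0,"tz": 0,"claw": 0.6},{"rx": 0,"ry": 0,"rz": 0.1122,"tx": 0,"ty": 0,"tz": 0,"claw": 0.6},{"rx": 0,"ry": 0,"rz": 0.1122,"tx": 0,"ty": 0,"tz": 0,"claw": 0.6},{"rx": 0,"ry": 0,"rz": 0.1122,"tx": 0,"ty": 0,"tz": 0,"claw": 0.6},{"rx": 0,"ry": 0,"rz": 0.1122,"tx": 0,"ty": 0,"tz": 0,"claw": 0.6},{"rx": 0,"ry": 0,"rz": 0.1122,"tx": 0,"ty": 0,"tz": 0,"claw": 0.6},{"rx": 0,"ry": 0,"rz": 0.1122,"tx": 0,"ty": 0,"tz": 0,"claw": 0.6},{"rx": 0,"ry": 0,"rz": 0.1122,"tx": 0,"ty": 0,"tz": 0,"claw": 0.6},{"rx": 0,"ry": 0,"rz": 0.1122,"tx": 0,"ty": 0,"tz": 0,"claw": 0.6},{"rx": 0,"ry": 0,"rz": 0.1122,"tx": 0,"ty": 0,"tz": 0,"claw": 0.6},{"rx": 0,"ry": 0,"rz": 0.1122,"tx": 0,"ty": 0,"tz": 0,"claw": 0.6},{"rx": 0,"ry": 0,"rz": 0.1122,"tx": 0,"ty": 0,"tz": 0,"claw": 0.6},{"rx": 0,"ry": 0,"rz": 0.1122,"tx": 0,"ty": 0,"tz": 0,"claw": 0.6},{"rx": 0,"ry": 0,"rz": 0,"tx": 0,"ty": 0,"tz": 0,"claw": 0.6}]'

```text
time: 17.65
ee_pos: [0.6129, 0.039, 0.2753]
orientation: [3.035, 0.81, -0.003]
contact_force: [0.4, -0.2, -1.0]
width: 0.0512
grip_force: 0.0
```

```bash
python3 - <<'E'
from plan import *
s,M=log();D=np.pi/180
x,Rt=tcp([.614,.038,.099],-150*D,0,-35*D,-1);x=x-Rt.apply([0,0,.09]);print("pre",x.round(4),"now-frame",(M.T@(x-s["ee_pos"])).round(4),(R.from_matrix(M).inv()*Rt).as_rotvec().round(3))
E
```

```text
t 17.65 q [-0.679  0.507  0.787  1.847 -0.429  0.968 -0.754] p [0.6129 0.039  0.2753] w 0.0512 F [ 0.4 -0.2 -1. ] g 0.0
[[0.867, 0.498, -0.002], [0.498, -0.867, -0.001], [-0.002, 0.0, -1.0]]
pre [0.7331 0.0597 0.1572] now-frame [0.1148 0.0419 0.1179] [ 0.611  0.001 -0.002]
```

Call:
servo_tool --increments '[{"rx": 0,"ry": 0,"rz": 0,"tx": 0.0287,"ty": 0.0105,"tz": 0,"claw": 0.6},{"rx": 0,"ry": 0,"rz": 0,"tx": 0.0287,"ty": 0.0105,"tz": 0,"claw": 0.6},{"rx": 0,"ry": 0,"rz": 0,"tx": 0.0287,"ty": 0.0105,"tz": 0,"claw": 0.6},{"rx": 0,"ry": 0,"rz": 0,"tx": 0.0287,"ty": 0.0105,"tz": 0,"claw": 0.6},{"rx": 0.102,"ry": 0,"rz": 0,"tx": 0,"ty": 0,"tz": 0,"claw": 0.6},{"rx": 0.102,"ry": 0,"rz": 0,"tx": 0,"ty": 0,"tz": 0,"claw": 0.6},{"rx": 0.102,"ry": 0,"rz": 0,"tx": 0,"ty": 0,"tz": 0,"claw": 0.6},{"rx": 0.102,"ry": 0,"rz": 0,"tx": 0,"ty": 0,"tz": 0,"claw": 0.6},{"rx": 0.102,"ry": 0,"rz": 0,"tx": 0,"ty": 0,"tz": 0,"claw": 0.6},{"rx": 0.101,"ry": 0,"rz": 0,"tx": 0,"ty": 0,"tz": 0,"claw": 0.6},{"rx": 0,"ry": 0,"rz": 0,"tx": 0,"ty": 0,"tz": 0,"claw": 0.6}]'

```text
time: 18.57
ee_pos: [0.7334, 0.0535, 0.2722]
orientation: [-2.459, -0.649, 0.212]
contact_force: [-0.0, -1.3, -1.1]
width: 0.0511
grip_force: 0.0
```

```bash
python3 - <<'E'
from plan import *
s,M=log();D=np.pi/180
a,d=optics.snapshot("top");b,d2=optics.snapshot("scene");w,_=optics.snapshot("wrist");save("wrist4",w)
for c in("top","scene","wrist"):
  for n in("cup_bail","cup_grip","cup"): print(c,n,[(round(r["p"],2),np.round(r["point"],4)) for r in nets.pinpoint(c,n) if np.hypot(r["point"][0]-.64,r["point"][1]-.05)<.2])
x,Rt=tcp([.614,.038,.099],-150*D,0,-35*D,-1)
for bk in(.09,.0): print(bk,"now-frame",(M.T@(x-Rt.apply([0,0,bk])-s["ee_pos"])).round(4),(R.from_matrix(M).inv()*Rt).as_rotvec().round(3))
E
```

```text
t 18.57 q [-0.198  0.795  0.499  1.355 -0.769  1.586 -0.607] p [0.7334 0.0535 0.2722] w 0.0511 F [-0.  -1.3 -1.1] g 0.0
[[0.869, 0.403, -0.288], [0.495, -0.712, 0.497], [-0.005, -0.575, -0.818]]
top cup_bail [(0.56, array([0.6128, 0.0435, 0.1602]))]
top cup_grip [(0.41, array([0.6132, 0.0214, 0.0668]))]
top cup [(0.94, array([0.6176, 0.0363, 0.0492])), (0.57, array([ 0.6102,  0.0385, -0.0041]))]
scene cup_bail [(0.74, array([0.612 , 0.0358, 0.1568])), (0.39, array([0.6299, 0.0449, 0.0646]))]
scene cup_grip [(0.69, array([0.7127, 0.0952, 0.0935]))]
scene cup [(0.68, array([0.6169, 0.0421, 0.0482]))]
wrist cup_bail [(0.67, array([0.6177, 0.039 , 0.1602])), (0.51, array([0.6151, 0.0444, 0.0423]))]
wrist cup_grip [(0.82, array([0.7116, 0.0925, 0.0988]))]
wrist cup [(0.92, array([0.6155, 0.0415, 0.0424]))]
0.09 now-frame [0.0034 0.0616 0.0973] [-0.001  0.001 -0.008]
0.0 now-frame [0.0034 0.0617 0.1873] [-0.001  0.001 -0.008]
```

View pics/wrist4.png

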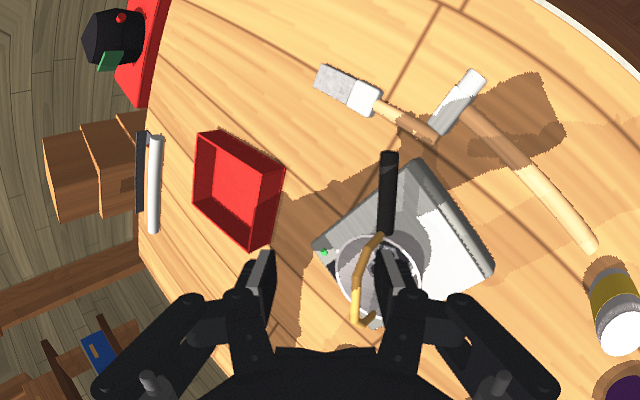

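The black handle is clear at (388,190), and the network's grip point agrees with mine to within 3 mm. Approaching.

Call:
servo_tool --increments '[{"rx": 0,"ry": 0,"rz": -0.008,"tx": 0.003,"ty": 0.0205,"tz": 0.0,"claw": 0.6},{"rx": 0,"ry": 0,"rz": 0,"tx": 0,"ty": 0.0205,"tz": 0.01,"claw": 0.6},{"rx": 0,"ry": 0,"rz": 0,"tx": 0,"ty": 0.0205,"tz": 0.027,"claw": 0.6},{"rx": 0,"ry": 0,"rz": 0,"tx": 0,"ty": 0,"tz": 0.03,"claw": 0.6},{"rx": 0,"ry": 0,"rz": 0,"tx": 0,"ty": 0,"tz": 0.03,"claw": 0.6},{"rx": 0,"ry": 0,"rz": 0,"tx": 0,"ty": 0,"tz": 0,"claw": 0.6},{"rx": 0,"ry": 0,"rz": 0,"tx": 0,"ty": 0,"tz": 0,"claw": 0.6}]'

```text
time: 19.75
ee_pos: [0.7329, 0.0676, 0.1606]
orientation: [-2.451, -0.669, 0.208]
contact_force: [0.9, 0.3, 0.3]
width: 0.0514
grip_force: 0.0
```

```bash
python3 - <<'E'
from plan import *
s,M=log();D=np.pi/180
x,Rt=tcp([.6135,.0375,.099],-150*D,0,-35*D,-1)
print("now-frame",(M.T@(x-s["ee_pos"])).round(4),(R.from_matrix(M).inv()*Rt).as_rotvec().round(3))
w,_=optics.snapshot("wrist")
print([(round(r["p"],2),np.round(r["point"],4)) for r in nets.pinpoint("wrist","cup_grip") if np.hypot(r["point"][0]-.64,r["point"][1]-.05)<.2])
E
```

```text
t 19.75 q [-0.2    0.896  0.464  1.427 -0.814  1.443 -0.509] p [0.7329 0.0676 0.1606] w 0.0514 F [0.9 0.3 0.3] g 0.0
[[0.862, 0.416, -0.29], [0.507, -0.704, 0.497], [0.003, -0.576, -0.817]]
now-frame [-0.0043  0.008   0.0888] [-0.003  0.003  0.008]
[(0.63, array([0.7121, 0.0953, 0.098 ]))]
```

Call:
servo_tool --increments '[{"rx": 0,"ry": 0,"rz": 0.004,"tx": -0.003,"ty": 0.008,"tz": 0,"claw": 0.6},{"rx": 0,"ry": 0,"rz": 0,"tx": 0,"ty": 0,"tz": 0.015,"claw": 0.6},{"rx": 0,"ry": 0,"rz": 0,"tx": 0,"ty": 0,"tz": 0.015,"claw": 0.6},{"rx": 0,"ry": 0,"rz": 0,"tx": 0,"ty": 0,"tz": 0,"claw": 0.6},{"rx": 0,"ry": 0,"rz": 0,"tx": 0,"ty": 0,"tz": 0,"claw": 0.6}]'

```text
time: 20.27
ee_pos: [0.7247, 0.0754, 0.131]
orientation: [-2.453, -0.663, 0.21]
contact_force: [0.3, -0.5, 0.5]
width: 0.0513
grip_force: 0.0
```

```bash
python3 - <<'E'
from plan import *
s,M=log();D=np.pi/180
x,Rt=tcp([.6135,.0375,.099],-150*D,0,-35*D,-1)
print("now-frame",(M.T@(x-s["ee_pos"])).round(4),(R.from_matrix(M).inv()*Rt).as_rotvec().round(3))
E
```

```text
t 20.27 q [-0.208  0.916  0.453  1.463 -0.831  1.396 -0.486] p [0.7247 0.0754 0.131 ] w 0.0513 F [ 0.3 -0.5  0.5] g 0.0
[[0.864, 0.412, -0.29], [0.504, -0.706, 0.498], [0.0, -0.576, -0.817]]
now-frame [-0.0011 -0.0001  0.0583] [-0.003  0.002  0.004]
```

Call:
servo_tool --increments '[{"rx": 0,"ry": 0,"rz": 0.004,"tx": -0.001,"ty": 0,"tz": 0.015,"claw": 0.6},{"rx": 0,"ry": 0,"rz": 0,"tx": 0,"ty": 0,"tz": 0.015,"claw": 0.6},{"rx": 0,"ry": 0,"rz": 0,"tx": 0,"ty": 0,"tz": 0.015,"claw": 0.6},{"rx": 0,"ry": 0,"rz": 0,"tx": 0,"ty": 0,"tz": 0.013,"claw": 0.6},{"rx": 0,"ry": 0,"rz": 0,"tx": 0,"ty": 0,"tz": 0,"claw": 0.6},{"rx": 0,"ry": 0,"rz": 0,"tx": 0,"ty": 0,"tz": 0,"claw": 0.3},{"rx": 0,"ry": 0,"rz": 0,"tx": 0,"ty": 0,"tz": 0,"claw": 0.25},{"rx": 0,"ry": 0,"rz": 0,"tx": 0,"ty": 0,"tz": 0,"claw": 0.25}]'

```text
time: 20.93
ee_pos: [0.7093, 0.1012, 0.0856]
orientation: [-2.458, -0.658, 0.206]
contact_force: [-0.2, 1.3, 0.5]
width: 0.0215
grip_force: 0.3
```

```bash
python3 - <<'E'
from plan import *
s,M=log();D=np.pi/180
x,Rt=tcp([.6135,.0375,.099],-150*D,0,-35*D,-1)
print("now-frame",(M.T@(x-s["ee_pos"])).round(4),(R.from_matrix(M).inv()*Rt).as_rotvec().round(3))
E
```

```text
t 20.93 q [-0.236  0.945  0.433  1.526 -0.87   1.309 -0.456] p [0.7093 0.1012 0.0856] w 0.0215 F [-0.2  1.3  0.5] g 0.28189348988234997
[[0.867, 0.41, -0.285], [0.499, -0.71, 0.497], [0.001, -0.573, -0.82]]
now-frame [-0.0008 -0.0018  0.0039] [ 0.001 -0.001 -0.   ]
```

Call:
servo_tool --increments '[{"rx": 0,"ry": 0,"rz": 0,"tx": 0,"ty": -0.001,"tz": 0,"claw": 0.32},{"rx": 0,"ry": 0,"rz": 0,"tx": 0,"ty": 0,"tz": 0.003,"claw": 0.32},{"rx": 0,"ry": 0,"rz": 0,"tx": 0,"ty": 0,"tz": 0,"claw": 0.2},{"rx": 0,"ry": 0,"rz": 0,"tx": 0,"ty": 0,"tz": 0,"claw": 0},{"rx": 0,"ry": 0,"rz": 0,"tx": 0,"ty": 0,"tz": 0,"claw": 0},{"rx": 0,"ry": 0,"rz": 0,"tx": 0,"ty": 0,"tz": 0,"claw": 0},{"rx": 0,"ry": 0,"rz": 0,"tx": 0,"ty": 0,"tz": 0,"claw": 0},{"rx": 0,"ry": 0,"rz": 0,"tx": 0,"ty": 0,"tz": 0,"claw": 0}]' --grip_force 115

```text
time: 21.6
ee_pos: [0.7074, 0.1041, 0.0833]
orientation: [-2.457, -0.658, 0.207]
contact_force: [-0.6, 0.2, 2.8]
width: 0.0174
grip_force: 112.2
```

```bash
python3 - <<'E'
from plan import *
s,M=log();np.savez("grasp.npz",M=M,x=s["ee_pos"]);print("world up in tool axes",M[2].round(4))
E
```

```text
t 21.6 q [-0.239  0.946  0.43   1.531 -0.872  1.304 -0.455] p [0.7074 0.1041 0.0833] w 0.0174 F [-0.6  0.2  2.8] g 112.2012984752655
[[0.866, 0.409, -0.287], [0.5, -0.709, 0.497], [0.0, -0.574, -0.819]]
world up in tool axes [ 2.000e-04 -5.739e-01 -8.189e-01]
```

Call:
servo_tool --increments '[{"rx": 0,"ry": 0,"rz": 0,"tx": 0,"ty": -0.003,"tz": -0.0043,"claw": 0},{"rx": 0,"ry": 0,"rz": 0,"tx": 0,"ty": -0.006,"tz": -0.0086,"claw": 0},{"rx": 0,"ry": 0,"rz": 0,"tx": 0,"ty": -0.0086,"tz": -0.0123,"claw": 0},{"rx": 0,"ry": 0,"rz": 0,"tx": 0,"ty": -0.0086,"tz": -0.0123,"claw": 0},{"rx": 0,"ry": 0,"rz": 0,"tx": 0,"ty": -0.0086,"tz": -0.0123,"claw": 0},{"rx": 0,"ry": 0,"rz": 0,"tx": 0,"ty": -0.0086,"tz": -0.0123,"claw": 0},{"rx": 0,"ry": 0,"rz": 0,"tx": 0,"ty": -0.0086,"tz": -0.0123,"claw": 0},{"rx": 0,"ry": 0,"rz": 0,"tx": 0,"ty": -0.0086,"tz": -0.0123,"claw": 0},{"rx": 0,"ry": 0,"rz": 0,"tx": 0,"ty": -0.0086,"tz": -0.0123,"claw": 0},{"rx": 0,"ry": 0,"rz": 0,"tx": 0,"ty": -0.006,"tz": -0.0086,"claw": 0},{"rx": 0,"ry": 0,"rz": 0,"tx": 0,"ty": 0,"tz": 0,"claw": 0},{"rx": 0,"ry": 0,"rz": 0,"tx": 0,"ty": 0,"tz": 0,"claw": 0}]'

```text
time: 22.6
ee_pos: [0.7077, 0.1038, 0.215]
orientation: [-2.458, -0.659, 0.205]
contact_force: [-0.6, -0.3, -6.0]
width: 0.0171
grip_force: 112.6
```

```bash
python3 - <<'E'
from sim import *
s,M=log();D=np.pi/180
b,d2=optics.snapshot("scene");w,_=optics.snapshot("wrist");save("wrist5",w)
for c in("scene","wrist"):
  for n in("cup_bail","cup_grip","cup"): print(c,n,[(round(r["p"],2),np.round(r["point"],4)) for r in nets.pinpoint(c,n) if np.hypot(r["point"][0]-.64,r["point"][1]-.05)<.2])
f=fit([(-1,1,-1,1,-1,1,-1)])[0];p=f[3];st=f[2];print(f[0],p[7:].reshape(7,3).round(3).tolist());np.savez("kin.npz",p=p,s=st)
tr=np.array([.468,.36,.23]);ps=-150*D
w=[("tray",)+tcp(tr,ps,0,-35*D,-1)]+[("pour%d"%k,)+tcp(tr,ps,0,(k-35)*D,-1) for k in(45,90,110,130,140)]
run(np.array(s["qpos"]),w,p,st)
print("shift to tray, tool",(M.T@(w[0][1]-s["ee_pos"])).round(4))
E
```

```text
t 22.6 q [-0.263  0.803  0.477  1.483 -0.806  1.451 -0.571] p [0.7077 0.1038 0.215 ] w 0.0171 F [-0.6 -0.3 -6. ] g 112.62449383735657
[[0.866, 0.41, -0.285], [0.5, -0.71, 0.497], [0.001, -0.573, -0.82]]
scene cup_bail [(0.84, array([0.6125, 0.037 , 0.284 ]))]
scene cup_grip [(0.65, array([0.7164, 0.092 , 0.2263]))]
scene cup [(0.65, array([0.6143, 0.0414, 0.174 ]))]
wrist cup_bail []
wrist cup_grip [(0.57, array([0.7099, 0.0949, 0.2285]))]
wrist cup [(0.57, array([0.6103, 0.0381, 0.0014]))]
0.0013152091842742741 [[0.0, -0.01, 0.295], [0.0, -0.01, 0.537], [-0.001, -0.012, 0.087], [-0.001, -0.012, 0.457], [0.001, -0.0, 0.007], [-0.0, -0.0, 0.029], [-0.0, 0.0, 0.279]]
tray x [0.561 0.426 0.214] q [-0.71  0.68  0.39  1.72 -0.97  1.14 -0.84] minmargin 0.56 err 0.0
pour45 x [0.568 0.414 0.211] q [-1.26  0.74  0.82  1.69 -0.43  0.96 -1.38] minmargin 0.54 err 0.0
pour90 x [0.575 0.404 0.219] q [-1.58  1.15  1.17  1.61 -0.06  1.05 -1.7 ] minmargin 0.19 err 0.0
pour110 x [0.576 0.401 0.225] q [-1.64  1.36  1.26  1.58  0.07  1.12 -1.79] minmargin 0.1 err 0.0
pour130 x [0.576 0.401 0.232] q [-1.66  1.58  1.34  1.56  0.19  1.18 -1.86] minmargin 0.02 err 0.0
pour140 x [0.576 0.401 0.235] q [-1.65  1.68  1.36  1.55  0.27  1.21 -1.91] minmargin 0.0 err 0.0
shift to tray, tool [ 0.0344 -0.2888  0.2025]
```

View pics/wrist5.png

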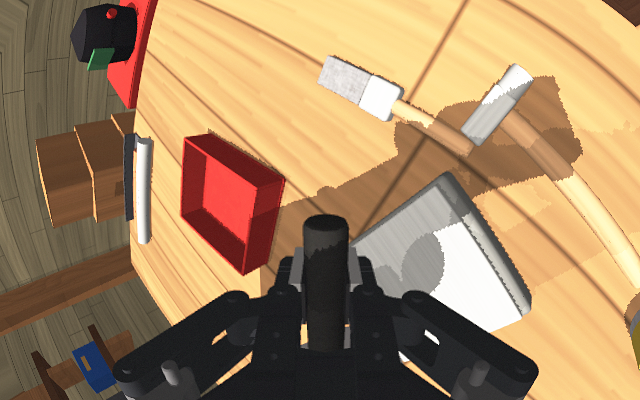

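Handle is firmly held at (326,280) and the cup is level and lifted. Moving it over the tray.

Call:
servo_tool --increments '[{"rx": 0,"ry": 0,"rz": 0,"tx": 0.0011,"ty": -0.0097,"tz": 0.0068,"claw": 0},{"rx": 0,"ry": 0,"rz": 0,"tx": 0.0023,"ty": -0.01925,"tz": 0.0135,"claw": 0},{"rx": 0,"ry": 0,"rz": 0,"tx": 0.0023,"ty": -0.01925,"tz": 0.0135,"claw": 0},{"rx": 0,"ry": 0,"rz": 0,"tx": 0.0023,"ty": -0.01925,"tz": 0.0135,"claw": 0},{"rx": 0,"ry": 0,"rz": 0,"tx": 0.0023,"ty": -0.01925,"tz": 0.0135,"claw": 0},{"rx": 0,"ry": 0,"rz": 0,"tx": 0.0023,"ty": -0.01925,"tz": 0.0135,"claw": 0},{"rx": 0,"ry": 0,"rz": 0,"tx": 0.0023,"ty": -0.01925,"tz": 0.0135,"claw": 0},{"rx": 0,"ry": 0,"rz": 0,"tx": 0.0023,"ty": -0.01925,"tz": 0.0135,"claw": 0},{"rx": 0,"ry": 0,"rz": 0,"tx": 0.0023,"ty": -0.01925,"tz": 0.0135,"claw": 0},{"rx": 0,"ry": 0,"rz": 0,"tx": 0.0023,"ty": -0.01925,"tz": 0.0135,"claw": 0},{"rx": 0,"ry": 0,"rz": 0,"tx": 0.0023,"ty": -0.01925,"tz": 0.0135,"claw": 0},{"rx": 0,"ry": 0,"rz": 0,"tx": 0.0023,"ty": -0.01925,"tz": 0.0135,"claw": 0},{"rx": 0,"ry": 0,"rz": 0,"tx": 0.0023,"ty": -0.01925,"tz": 0.0135,"claw": 0},{"rx": 0,"ry": 0,"rz": 0,"tx": 0.0023,"ty": -0.01925,"tz": 0.0135,"claw": 0},{"rx": 0,"ry": 0,"rz": 0,"tx": 0.0023,"ty": -0.01925,"tz": 0.0135,"claw": 0},{"rx": 0,"ry": 0,"rz": 0,"tx": 0.0011,"ty": -0.0097,"tz": 0.0068,"claw": 0},{"rx": 0,"ry": 0,"rz": 0,"tx": 0,"ty": 0,"tz": 0,"claw": 0}]'

```text
time: 24.42
ee_pos: [0.5568, 0.4318, 0.2144]
orientation: [-2.451, -0.666, 0.213]
contact_force: [-1.3, 1.3, -4.5]
width: 0.0173
grip_force: 112.9
```

```bash
python3 - <<'E'
from plan import *
s,M=log();D=np.pi/180
x,Rt=tcp([.468,.36,.23],-150*D,0,-35*D,-1)
print("now-frame",(M.T@(x-s["ee_pos"])).round(4),(R.from_matrix(M).inv()*Rt).as_rotvec().round(3))
E
```

```text
t 24.42 q [-0.721  0.675  0.391  1.723 -0.972  1.141 -0.844] p [0.5568 0.4318 0.2144] w 0.0173 F [-1.3  1.3 -4.5] g 112.91815638542175
[[0.862, 0.413, -0.293], [0.506, -0.705, 0.497], [-0.001, -0.577, -0.817]]
now-frame [ 0.0012  0.0057 -0.004 ] [-0.005  0.005  0.005]
```

Call:
servo_tool --increments '[{"rx": 0,"ry": 0,"rz": 0,"tx": 0,"ty": 0.014,"tz": 0.0024,"claw": 0},{"rx": 0,"ry": 0,"rz": 0,"tx": 0,"ty": 0.014,"tz": 0.0024,"claw": 0},{"rx": 0,"ry": 0,"rz": 0,"tx": 0,"ty": 0.014,"tz": 0.0024,"claw": 0},{"rx": -0.05,"ry": 0,"rz": 0,"tx": 0,"ty": 0,"tz": 0,"claw": 0},{"rx": -0.08,"ry": 0,"rz": 0,"tx": 0,"ty": 0,"tz": 0,"claw": 0},{"rx": -0.08,"ry": 0,"rz": 0,"tx": 0,"ty": 0,"tz": 0,"claw": 0},{"rx": -0.08,"ry": 0,"rz": 0,"tx": 0,"ty": 0,"tz": 0,"claw": 0},{"rx": -0.08,"ry": 0,"rz": 0,"tx": 0,"ty": 0,"tz": 0,"claw": 0},{"rx": -0.08,"ry": 0,"rz": 0,"tx": 0,"ty": 0,"tz": 0,"claw": 0},{"rx": -0.08,"ry": 0,"rz": 0,"tx": 0,"ty": 0,"tz": 0,"claw": 0},{"rx": -0.08,"ry": 0,"rz": 0,"tx": 0,"ty": 0,"tz": 0,"claw": 0},{"rx": -0.08,"ry": 0,"rz": 0,"tx": 0,"ty": 0,"tz": 0,"claw": 0},{"rx": -0.08,"ry": 0,"rz": 0,"tx": 0,"ty": 0,"tz": 0,"claw": 0},{"rx": -0.08,"ry": 0,"rz": 0,"tx": 0,"ty": 0,"tz": 0,"claw": 0},{"rx": -0.08,"ry": 0,"rz": 0,"tx": 0,"ty": 0,"tz": 0,"claw": 0},{"rx": -0.08,"ry": 0,"rz": 0,"tx": 0,"ty": 0,"tz": 0,"claw": 0}]'

```text
time: 25.75
ee_pos: [0.5768, 0.3985, 0.1835]
orientation: [2.659, 0.703, 0.143]
contact_force: [0.7, 0.7, -5.0]
width: 0.017
grip_force: 113.3
```

```bash
python3 - <<'E'
from plan import *
s,M=log();print("alpha",np.degrees(np.arctan2(np.hypot(M[0,2],M[1,2]),-M[2,2])))
print("grip",(s["ee_pos"]-.019*M[:,2]).round(4),"cup axis pt",(s["ee_pos"]-.019*M[:,2]-.114*M[:,0]).round(4))
E
```

```text
t 25.75 q [-1.374  0.871  0.944  1.694 -0.34   0.921 -1.465] p [0.5768 0.3985 0.1835] w 0.017 F [ 0.7  0.7 -5. ] g 113.30932259559631
[[0.869, 0.455, 0.193], [0.494, -0.8, -0.34], [-0.0, 0.391, -0.921]]
alpha 22.998723485059863
grip [0.5731 0.405  0.201 ] cup axis pt [0.474  0.3486 0.2011]
```

Call:
servo_tool --increments '[{"rx": -0.064,"ry": 0,"rz": 0,"tx": 0,"ty": 0,"tz": 0,"claw": 0},{"rx": -0.064,"ry": 0,"rz": 0,"tx": 0,"ty": 0,"tz": 0,"claw": 0},{"rx": -0.064,"ry": 0,"rz": 0,"tx": 0,"ty": 0,"tz": 0,"claw": 0},{"rx": -0.064,"ry": 0,"rz": 0,"tx": 0,"ty": 0,"tz": 0,"claw": 0},{"rx": -0.064,"ry": 0,"rz": 0,"tx": 0,"ty": 0,"tz": 0,"claw": 0},{"rx": -0.064,"ry": 0,"rz": 0,"tx": 0,"ty": 0,"tz": 0,"claw": 0},{"rx": -0.064,"ry": 0,"rz": 0,"tx": 0,"ty": 0,"tz": 0,"claw": 0},{"rx": -0.064,"ry": 0,"rz": 0,"tx": 0,"ty": 0,"tz": 0,"claw": 0},{"rx": -0.064,"ry": 0,"rz": 0,"tx": 0,"ty": 0,"tz": 0,"claw": 0},{"rx": -0.064,"ry": 0,"rz": 0,"tx": 0,"ty": 0,"tz": 0,"claw": 0},{"rx": -0.064,"ry": 0,"rz": 0,"tx": 0,"ty": 0,"tz": 0,"claw": 0},{"rx": -0.064,"ry": 0,"rz": 0,"tx": 0,"ty": 0,"tz": 0,"claw": 0},{"rx": -0.064,"ry": 0,"rz": 0,"tx": 0,"ty": 0,"tz": 0,"claw": 0},{"rx": -0.064,"ry": 0,"rz": 0,"tx": 0,"ty": 0,"tz": 0,"claw": 0},{"rx": -0.064,"ry": 0,"rz": 0,"tx": 0,"ty": 0,"tz": 0,"claw": 0},{"rx": -0.064,"ry": 0,"rz": 0,"tx": 0,"ty": 0,"tz": 0,"claw": 0},{"rx": -0.064,"ry": 0,"rz": 0,"tx": 0,"ty": 0,"tz": 0,"claw": 0},{"rx": -0.064,"ry": 0,"rz": 0,"tx": 0,"ty": 0,"tz": 0,"claw": 0},{"rx": -0.064,"ry": 0,"rz": 0,"tx": 0,"ty": 0,"tz": 0,"claw": 0},{"rx": -0.064,"ry": 0,"rz": 0,"tx": 0,"ty": 0,"tz": 0,"claw": 0}]'

```text
time: 27.42
ee_pos: [0.5771, 0.3991, 0.1822]
orientation: [1.427, 0.378, 0.424]
contact_force: [-0.6, -0.5, -2.6]
width: 0.0167
grip_force: 114.1
```

Call:
servo_tool --increments '[{"rx": 0,"ry": 0,"rz": 0,"tx": 0,"ty": 0,"tz": 0,"claw": 0},{"rx": 0,"ry": 0,"rz": 0,"tx": 0,"ty": 0,"tz": 0,"claw": 0},{"rx": 0,"ry": 0,"rz": 0,"tx": 0,"ty": 0,"tz": 0,"claw": 0},{"rx": 0,"ry": 0,"rz": 0,"tx": 0,"ty": 0,"tz": 0,"claw": 0}]'

```text
time: 27.75
ee_pos: [0.5765, 0.4001, 0.1856]
orientation: [1.429, 0.379, 0.426]
contact_force: [-0.6, 0.5, -1.7]
width: 0.017
grip_force: 114.2
```

```bash
python3 - <<'E'
from plan import *
s,M=log();print("alpha",np.degrees(np.arctan2(np.hypot(M[0,2],M[1,2]),-M[2,2])))
a,d=optics.snapshot("top");b,d2=optics.snapshot("scene");w,_=optics.snapshot("wrist")
im=np.vstack([cv2.resize(b[80:240,310:530],(440,320)),cv2.resize(a[170:300,90:260],(440,336))[:270]])
save("pour6",im)
for c in("top","scene","wrist"): print(c,[(round(r["p"],2),np.round(r["point"],3)) for r in nets.look_for(c,"nut0")])
E
```

```text
t 27.75 q [-1.651  1.64   1.307  1.539  0.165  1.192 -1.906] p [0.5765 0.4001 0.1856] w 0.017 F [-0.6  0.5 -1.7] g 114.16678547859192
[[0.867, -0.055, 0.495], [0.498, 0.091, -0.862], [0.003, 0.994, 0.106]]
alpha 96.10954517559972
top [(0.65, array([0.401, 0.428, 0.023])), (0.62, array([0.412, 0.391, 0.021]))]
scene [(0.5, array([0.433, 0.429, 0.02 ])), (0.37, array([0.495, 0.42 , 0.022])), (0.37, array([0.419, 0.388, 0.021]))]
wrist [(0.7, array([0.501, 0.422, 0.02 ]))]
```

View pics/pour6.png

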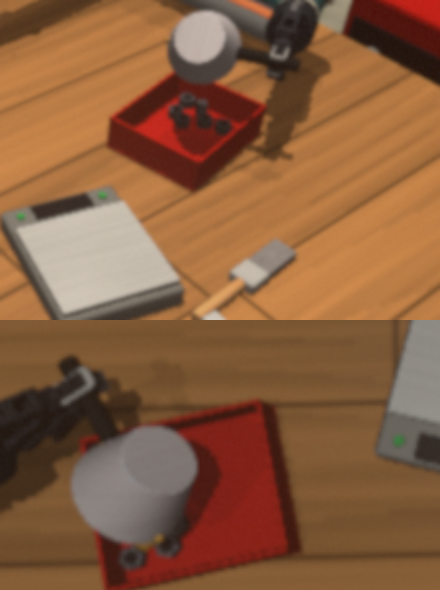

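Nuts lie in the red tray (crop (200,110)), and the weight has dropped by the nuts' load. Turning back upright, then counting.

Call:
servo_tool --increments '[{"rx": 0.1,"ry": 0,"rz": 0,"tx": 0,"ty": 0,"tz": 0,"claw": 0},{"rx": 0.1,"ry": 0,"rz": 0,"tx": 0,"ty": 0,"tz": 0,"claw": 0},{"rx": 0.1,"ry": 0,"rz": 0,"tx": 0,"ty": 0,"tz": 0,"claw": 0},{"rx": 0.1,"ry": 0,"rz": 0,"tx": 0,"ty": 0,"tz": 0,"claw": 0},{"rx": 0.1,"ry": 0,"rz": 0,"tx": 0,"ty": 0,"tz": 0,"claw": 0},{"rx": 0.1,"ry": 0,"rz": 0,"tx": 0,"ty": 0,"tz": 0,"claw": 0},{"rx": 0.1,"ry": 0,"rz": 0,"tx": 0,"ty": 0,"tz": 0,"claw": 0},{"rx": 0.1,"ry": 0,"rz": 0,"tx": 0,"ty": 0,"tz": 0,"claw": 0},{"rx": 0.1,"ry": 0,"rz": 0,"tx": 0,"ty": 0,"tz": 0,"claw": 0},{"rx": 0.1,"ry": 0,"rz": 0,"tx": 0,"ty": 0,"tz": 0,"claw": 0},{"rx": 0.1,"ry": 0,"rz": 0,"tx": 0,"ty": 0,"tz": 0,"claw": 0},{"rx": 0.1,"ry": 0,"rz": 0,"tx": 0,"ty": 0,"tz": 0,"claw": 0},{"rx": 0.1,"ry": 0,"rz": 0,"tx": 0,"ty": 0,"tz": 0,"claw": 0},{"rx": 0.1,"ry": 0,"rz": 0,"tx": 0,"ty": 0,"tz": 0,"claw": 0},{"rx": 0.1,"ry": 0,"rz": 0,"tx": 0,"ty": 0,"tz": 0,"claw": 0},{"rx": 0.1,"ry": 0,"rz": 0,"tx": 0,"ty": 0,"tz": 0,"claw": 0},{"rx": 0.1,"ry": 0,"rz": 0,"tx": 0,"ty": 0,"tz": 0,"claw": 0},{"rx": 0.1,"ry": 0,"rz": 0,"tx": 0,"ty": 0,"tz": 0,"claw": 0},{"rx": 0.1,"ry": 0,"rz": 0,"tx": 0,"ty": 0,"tz": 0,"claw": 0},{"rx": 0.1,"ry": 0,"rz": 0,"tx": 0,"ty": 0,"tz": 0,"claw": 0}]'

```text
time: 29.72
ee_pos: [0.5763, 0.3979, 0.185]
orientation: [-2.731, -0.732, 0.118]
contact_force: [-0.2, -0.4, -4.6]
width: 0.017
grip_force: 113.7
```

Call:
servo_tool --increments '[{"rx": 0.1,"ry": 0,"rz": 0,"tx": 0,"ty": 0,"tz": 0,"claw": 0},{"rx": 0.1,"ry": 0,"rz": 0,"tx": 0,"ty": 0,"tz": 0,"claw": 0},{"rx": 0.084,"ry": 0,"rz": 0,"tx": 0,"ty": 0,"tz": 0,"claw": 0},{"rx": 0,"ry": 0,"rz": 0,"tx": 0,"ty": 0,"tz": 0,"claw": 0},{"rx": 0,"ry": 0,"rz": 0,"tx": 0,"ty": 0,"tz": 0,"claw": 0}]'

```text
time: 30.13
ee_pos: [0.5767, 0.3966, 0.1827]
orientation: [-2.469, -0.656, 0.207]
contact_force: [-0.5, 0.7, -2.0]
width: 0.0167
grip_force: 113.7
```

```bash
python3 - <<'E'
from plan import *
s,M=log();g=np.load("grasp.npz")
print("turn left to grasp R",(R.from_matrix(M).inv()*R.from_matrix(g["M"])).as_rotvec().round(3))
up=g["x"]+[0,0,.131]
print("up first (tool) .04:",(M.T@[0,0,.04]).round(4)," to above scale:",(M.T@(up-s["ee_pos"])).round(4))
b,d2=optics.snapshot("scene");a,d=optics.snapshot("top")
for c in("top","scene"): print(c,[(round(r["p"],2),np.round(r["point"],3)) for r in nets.look_for(c,"nut0")])
E
```

```text
t 30.13 q [-0.627  0.705  0.326  1.728 -0.938  1.097 -0.808] p [0.5767 0.3966 0.1827] w 0.0167 F [-0.5  0.7 -2. ] g 113.74009609222412
[[0.868, 0.409, -0.283], [0.497, -0.717, 0.489], [-0.003, -0.565, -0.825]]
turn left to grasp R [ 0.011  0.001 -0.004]
up first (tool) .04: [-0.0001 -0.0226 -0.033 ]  to above scale: [-0.0321  0.2452 -0.206 ]
top [(0.45, array([0.409, 0.39 , 0.021])), (0.43, array([0.437, 0.377, 0.021])), (0.38, array([0.402, 0.428, 0.022]))]
scene [(0.65, array([0.493, 0.339, 0.192])), (0.49, array([0.436, 0.428, 0.02 ])), (0.47, array([0.419, 0.392, 0.022])), (0.45, array([0.406, 0.426, 0.016])), (0.44, array([0.444, 0.382, 0.018])), (0.44, array([0.469, 0.407, 0.018])), (0.39, array([0.493, 0.419, 0.018]))]
```

Call:
servo_tool --increments '[{"rx": 0.011,"ry": 0,"rz": -0.004,"tx": 0,"ty": -0.0075,"tz": -0.011,"claw": 0},{"rx": 0,"ry": 0,"rz": 0,"tx": 0,"ty": -0.0075,"tz": -0.011,"claw": 0},{"rx": 0,"ry": 0,"rz": 0,"tx": 0,"ty": -0.0076,"tz": -0.011,"claw": 0},{"rx": 0,"ry": 0,"rz": 0,"tx": -0.0011,"ty": 0.0097,"tz": -0.0062,"claw": 0},{"rx": 0,"ry": 0,"rz": 0,"tx": -0.0023,"ty": 0.0191,"tz": -0.01236,"claw": 0},{"rx": 0,"ry": 0,"rz": 0,"tx": -0.0023,"ty": 0.0191,"tz": -0.01236,"claw": 0},{"rx": 0,"ry": 0,"rz": 0,"tx": -0.0023,"ty": 0.0191,"tz": -0.01236,"claw": 0},{"rx": 0,"ry": 0,"rz": 0,"tx": -0.0023,"ty": 0.0191,"tz": -0.01236,"claw": 0},{"rx": 0,"ry": 0,"rz": 0,"tx": -0.0023,"ty": 0.0191,"tz": -0.01236,"claw": 0},{"rx": 0,"ry": 0,"rz": 0,"tx": -0.0023,"ty": 0.0191,"tz": -0.01236,"claw": 0},{"rx": 0,"ry": 0,"rz": 0,"tx": -0.0023,"ty": 0.0191,"tz": -0.01236,"claw": 0},{"rx": 0,"ry": 0,"rz": 0,"tx": -0.0023,"ty": 0.0191,"tz": -0.01236,"claw": 0},{"rx": 0,"ry": 0,"rz": 0,"tx": -0.0023,"ty": 0.0191,"tz": -0.01236,"claw": 0},{"rx": 0,"ry": 0,"rz": 0,"tx": -0.0023,"ty": 0.0191,"tz": -0.01236,"claw": 0},{"rx": 0,"ry": 0,"rz": 0,"tx": -0.0023,"ty": 0.0191,"tz": -0.01236,"claw": 0},{"rx": 0,"ry": 0,"rz": 0,"tx": -0.0023,"ty": 0.0191,"tz": -0.01236,"claw": 0},{"rx": 0,"ry": 0,"rz": 0,"tx": -0.0023,"ty": 0.0191,"tz": -0.01236,"claw": 0},{"rx": 0,"ry": 0,"rz": 0,"tx": -0.0011,"ty": 0.0097,"tz": -0.0062,"claw": 0},{"rx": 0,"ry": 0,"rz": 0,"tx": 0,"ty": 0,"tz": 0,"claw": 0},{"rx": 0,"ry": 0,"rz": 0,"tx": 0,"ty": 0,"tz": 0,"claw": 0}]'

```text
time: 32.0
ee_pos: [0.7086, 0.1081, 0.2109]
orientation: [-2.451, -0.66, 0.207]
contact_force: [0.3, 0.1, -3.4]
width: 0.0167
grip_force: 113.8
```

```bash
python3 - <<'E'
from plan import *
s,M=log();g=np.load("grasp.npz")
print("turn",(R.from_matrix(M).inv()*R.from_matrix(g["M"])).as_rotvec().round(3),"to grasp+15mm",(M.T@(g["x"]+[0,0,.015]-s["ee_pos"])).round(4))
a,d=optics.snapshot("top");b,d2=optics.snapshot("scene")
im=np.vstack([cv2.resize(b[80:260,280:500],(440,360),interpolation=cv2.INTER_CUBIC),cv2.resize(a[190:290,110:220],(330,240))[:,:440] if 0 else cv2.copyMakeBorder(cv2.resize(a[195:280,115:215],(280,238)),0,0,0,160,0)])
save("after7",im)
for c in("top","scene"): print(c,[(round(r["p"],2),np.round(r["point"],3)) for r in nets.look_for(c,"nut0")])
E
```

```text
t 32.0 q [-0.231  0.797  0.411  1.48  -0.779  1.426 -0.596] p [0.7086 0.1081 0.2109] w 0.0167 F [ 0.3  0.1 -3.4] g 113.7727403640747
[[0.865, 0.41, -0.288], [0.501, -0.705, 0.501], [0.003, -0.578, -0.816]]
turn [-0.005 -0.001  0.003] to grasp+15mm [-0.0033  0.0674  0.0902]
top [(0.54, array([0.399, 0.431, 0.025]))]
scene []
```

View pics/after7.png

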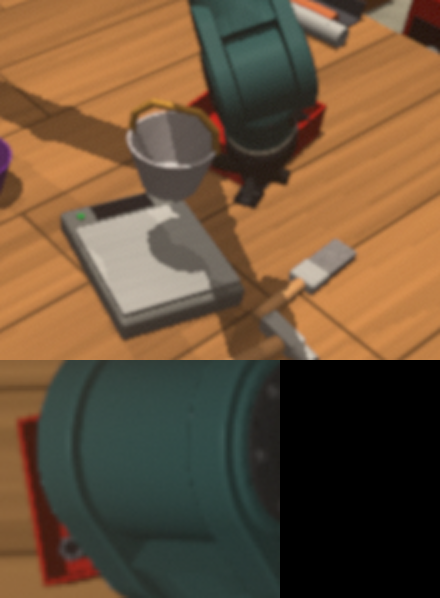

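The cup, upright, hangs over the pan; no nuts show in it. I'll check its tilt with the networks and lower most of the way.

Call:
servo_tool --increments '[{"rx": -0.005,"ry": 0,"rz": 0.003,"tx": -0.001,"ty": 0.005,"tz": 0.008,"claw": 0},{"rx": 0,"ry": 0,"rz": 0,"tx": -0.0005,"ty": 0.0105,"tz": 0.0138,"claw": 0},{"rx": 0,"ry": 0,"rz": 0,"tx": -0.0005,"ty": 0.0105,"tz": 0.0138,"claw": 0},{"rx": 0,"ry": 0,"rz": 0,"tx": -0.0005,"ty": 0.0105,"tz": 0.0138,"claw": 0},{"rx": 0,"ry": 0,"rz": 0,"tx": -0.0005,"ty": 0.0105,"tz": 0.0138,"claw": 0},{"rx": 0,"ry": 0,"rz": 0,"tx": 0,"ty": 0.0105,"tz": 0.0138,"claw": 0},{"rx": 0,"ry": 0,"rz": 0,"tx": 0,"ty": 0.005,"tz": 0.008,"claw": 0},{"rx": 0,"ry": 0,"rz": 0,"tx": 0,"ty": 0,"tz": 0,"claw": 0},{"rx": 0,"ry": 0,"rz": 0,"tx": 0,"ty": 0,"tz": 0,"claw": 0}]'

```text
time: 32.95
ee_pos: [0.7068, 0.1052, 0.1042]
orientation: [-2.456, -0.658, 0.209]
contact_force: [0.2, 0.5, -1.4]
width: 0.017
grip_force: 113.6
```

```bash
python3 - <<'E'
from plan import *
s,M=log();g=np.load("grasp.npz")
print("turn",(R.from_matrix(M).inv()*R.from_matrix(g["M"])).as_rotvec().round(3),"to grasp",(M.T@(g["x"]-s["ee_pos"])).round(4))
for c in("top","scene"):
  optics.snapshot(c)
  for n in("cup_bail","cup_grip","cup"): print(c,n,[(round(r["p"],2),np.round(r["point"],4)) for r in nets.pinpoint(c,n) if np.hypot(r["point"][0]-.64,r["point"][1]-.05)<.2])
b,d=optics.snapshot("scene");P=world("scene",d)
c=s["ee_pos"]-.019*M[:,2]-.114*M[:,0];r=np.hypot(P[...,0]-c[0],P[...,1]-c[1])
m=(d>0)&(r<.062)&(r>.046)&(P[...,2]>c[2]+.006)&(P[...,2]<c[2]+.028);q=P[m]
# rim: take max z per azimuth bin
az=np.degrees(np.arctan2(q[:,1]-c[1],q[:,0]-c[0]))//30
print("cup axis",c.round(3),"rim",[(int(k*30),round(float(np.percentile(q[az==k,2],90)),4)) for k in np.unique(az) if (az==k).sum()>5])
E
```

```text
t 32.95 q [-0.213  0.91   0.379  1.526 -0.824  1.3   -0.501] p [0.7068 0.1052 0.1042] w 0.017 F [ 0.2  0.5 -1.4] g 113.64709854125977
[[0.866, 0.409, -0.288], [0.5, -0.709, 0.497], [-0.001, -0.575, -0.818]]
turn [-0.001  0.001  0.   ] to grasp [-0.      0.013   0.0164]
top cup_bail [(0.86, array([0.6167, 0.0417, 0.18  ])), (0.56, array([0.6153, 0.0418, 0.0665]))]
top cup_grip []
top cup [(0.84, array([0.619 , 0.0421, 0.0683]))]
scene cup_bail [(0.57, array([0.6121, 0.0369, 0.1774]))]
scene cup_grip [(0.94, array([0.7144, 0.0976, 0.116 ]))]
scene cup [(0.62, array([0.6168, 0.041 , 0.0686]))]
cup axis [0.614 0.039 0.12 ] rim [(-180, 0.1382), (-150, 0.1416), (-120, 0.1341), (-90, 0.134), (-60, 0.1329), (-30, 0.1356), (0, 0.139), (90, 0.1291), (120, 0.1327), (150, 0.1336)]
```

Call:
servo_tool --increments '[{"rx": 0,"ry": 0,"rz": 0,"tx": 0,"ty": 0.004,"tz": 0.005,"claw": 0},{"rx": 0,"ry": 0,"rz": 0,"tx": 0,"ty": 0.004,"tz": 0.005,"claw": 0},{"rx": 0,"ry": 0,"rz": 0,"tx": 0,"ty": 0.0023,"tz": 0.0033,"claw": 0},{"rx": 0,"ry": 0,"rz": 0,"tx": 0,"ty": 0.0011,"tz": 0.0016,"claw": 0},{"rx": 0,"ry": 0,"rz": 0,"tx": 0,"ty": 0.0006,"tz": 0.0008,"claw": 0},{"rx": 0,"ry": 0,"rz": 0,"tx": 0,"ty": 0,"tz": 0,"claw": 0},{"rx": 0,"ry": 0,"rz": 0,"tx": 0,"ty": 0,"tz": 0,"claw": 0}]'

```text
time: 33.98
ee_pos: [0.7074, 0.1043, 0.0853]
orientation: [-2.457, -0.659, 0.208]
contact_force: [-0.4, 0.7, -2.3]
width: 0.017
grip_force: 113.8
```

Call:
servo_tool --increments '[{"rx": 0,"ry": 0,"rz": 0,"tx": 0,"ty": 0.0006,"tz": 0.0008,"claw": 0},{"rx": 0,"ry": 0,"rz": 0,"tx": 0,"ty": 0.0006,"tz": 0.0008,"claw": 0},{"rx": 0,"ry": 0,"rz": 0,"tx": 0,"ty": 0,"tz": 0,"claw": 0},{"rx": 0,"ry": 0,"rz": 0,"tx": 0,"ty": 0,"tz": 0,"claw": 0}]'

```text
time: 34.32
ee_pos: [0.7079, 0.1048, 0.0839]
orientation: [-2.456, -0.659, 0.206]
contact_force: [0.0, 1.4, 0.5]
width: 0.0171
grip_force: 114.0
```

Call:
servo_tool --increments '[{"rx": 0,"ry": 0,"rz": 0,"tx": 0,"ty": 0.0005,"tz": 0.0007,"claw": 0},{"rx": 0,"ry": 0,"rz": 0,"tx": 0,"ty": 0,"tz": 0,"claw": 0},{"rx": 0,"ry": 0,"rz": 0,"tx": 0,"ty": 0,"tz": 0,"claw": 0.25},{"rx": 0,"ry": 0,"rz": 0,"tx": 0,"ty": 0,"tz": 0,"claw": 0.35},{"rx": 0,"ry": 0,"rz": 0,"tx": 0,"ty": 0,"tz": 0,"claw": 0.6},{"rx": 0,"ry": 0,"rz": 0,"tx": 0,"ty": 0,"tz": 0,"claw": 0.6},{"rx": 0,"ry": 0,"rz": 0,"tx": 0,"ty": 0,"tz": 0,"claw": 0.6},{"rx": 0,"ry": 0,"rz": 0,"tx": 0,"ty": 0,"tz": -0.005,"claw": 0.6},{"rx": 0,"ry": 0,"rz": 0,"tx": 0,"ty": 0,"tz": -0.01,"claw": 0.6},{"rx": 0,"ry": 0,"rz": 0,"tx": 0,"ty": 0,"tz": -0.02,"claw": 0.6},{"rx": 0,"ry": 0,"rz": 0,"tx": 0,"ty": 0,"tz": -0.03,"claw": 0.6},{"rx": 0,"ry": 0,"rz": 0,"tx": 0,"ty": 0,"tz": -0.03,"claw": 0.6},{"rx": 0,"ry": 0,"rz": 0,"tx": 0,"ty": 0,"tz": -0.03,"claw": 0.6},{"rx": 0,"ry": 0,"rz": 0,"tx": 0,"ty": 0,"tz": -0.03,"claw": 0.6},{"rx": 0,"ry": 0,"rz": 0,"tx": 0,"ty": 0,"tz": -0.03,"claw": 0.6},{"rx": 0,"ry": 0,"rz": 0,"tx": 0,"ty": 0,"tz": 0,"claw": 0.6},{"rx": 0,"ry": 0,"rz": 0,"tx": 0,"ty": 0,"tz": 0,"claw": 0.6}]'

```text
time: 35.73
ee_pos: [0.762, 0.0094, 0.2366]
orientation: [-2.461, -0.658, 0.201]
contact_force: [-0.4, 0.4, -0.3]
width: 0.0511
grip_force: 0.0
```

```bash
python3 - <<'E'
from plan import *
s,M=log()
a,d=optics.snapshot("top");b,d2=optics.snapshot("scene")
for c in("top","scene"):
  print(c,"nuts",[(round(r["p"],2),np.round(r["point"],3)) for r in nets.look_for(c,"nut0")])
  for n in("cup_bail","cup_grip","cup"): print(c,n,[(round(r["p"],2),np.round(r["point"],4)) for r in nets.pinpoint(c,n) if np.hypot(r["point"][0]-.64,r["point"][1]-.05)<.2])
z=lambda i,r,sz:cv2.resize(i[r[0]:r[1],r[2]:r[3]],sz,interpolation=cv2.INTER_CUBIC)
save("end8",np.vstack([z(b,(100,280,290,530),(560,420)),np.hstack([z(a,(195,280,115,215),(212,180)),z(a,(120,240,220,340),(180,180)),np.zeros((180,168,3),np.uint8)])]))
E
```

```text
t 35.73 q [-0.104  0.859  0.436  1.282 -0.738  1.573 -0.583] p [0.762  0.0094 0.2366] w 0.0511 F [-0.4  0.4 -0.3] g 0.0
[[0.867, 0.411, -0.281], [0.498, -0.711, 0.496], [0.004, -0.57, -0.822]]
top nuts [(0.64, array([0.402, 0.428, 0.022])), (0.59, array([0.439, 0.38 , 0.022])), (0.5, array([0.433, 0.432, 0.026])), (0.49, array([0.49 , 0.421, 0.02 ]))]
top cup_bail [(0.52, array([0.6181, 0.0419, 0.1599]))]
top cup_grip []
top cup [(0.65, array([0.621 , 0.0404, 0.0506]))]
scene nuts []
scene cup_bail [(0.91, array([0.6104, 0.0366, 0.1574])), (0.67, array([0.6132, 0.0419, 0.0481]))]
scene cup_grip [(0.81, array([0.719 , 0.0945, 0.0959]))]
scene cup [(0.57, array([0.6147, 0.0428, 0.0485]))]
```

View pics/end8.png

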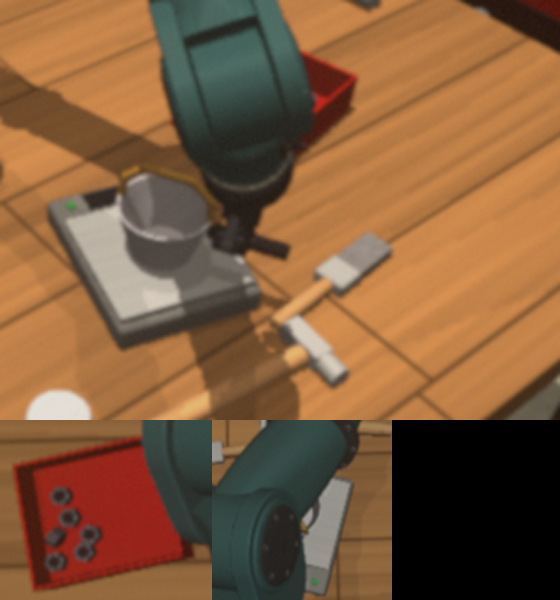

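All six nuts show in the tray (crop (60,495), (68,517), (90,533), (55,537), (84,551), (55,562)). The empty cup stands upright on the pan at (165,225), and the gripper is open and well clear.

```bash
python3 -c "
from h import *
print(ticket.finish_job())"
```

```text
the job is handed in; nothing more can be done
None
```

The job is handed in at about 36 s of robot time: the cup stood full on the scale and was let go, all six nuts are in the red tray, and the empty cup is upright on the pan again; I never moved the gripper to the hammer, brush or can.

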